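Change the work rest: regrasp and lay it in its nest

ROBOT

A 6-joint arm with a two-finger parallel gripper is mounted at the origin on a cart in front of the work surface, level with it; the furniture and walls round the work are solid. World frame = base frame: x ahead of the robot, y to its left, z up, the work surface at z = 0. Lengths are in m, angles in rad, forces in N, time in s.
With the tool pointing down it reaches from about 0.425 to 0.95 m from the base axis. Payload 3.5 kg.
Tool frame: the origin (TCP) lies on the centre line of the jaws, within the pads' length; the fingertips stand 25 mm ahead of it and the grasp point (between the pads) lies 6 mm ahead of it; y points along the fingers, z is the direction in which the jaws open and shut, and the axes are right-handed (so a half turn about y gives the same grasp; the last joint's range is limited). The gripper opens to 85 mm and grips with 20 to 120 N. Pads are 22 mm wide; open, the fingers measure 114 mm over their backs; the gripper's body (76 mm by 85 mm) begins 54 mm behind the grasp point. The pads swing forward as they close: fully open they stand 13 mm farther back than shut.
Start: joints at [-0.15, 0.286, 1.577, -0, 1.279, -0.15], TCP at [0.675, 0, 0.256] pointing down, gripper open.
Joint ranges: [-2.77, 2.77], [-0.9, 2.22], [0.21, 2.48], [-1.53, 4.67], [0.24, 2.81], [-2.84, 2.84]. Speed limits (rad/s): [2.79, 2.79, 3.14, 3.14, 3.14, 3.14].

INTERFACE

Orientations are given as a unit quaternion [x, y, z, w].
In Python, from plant import ctrl gives the robot as it stands.
- The arm moves only by the tool arm_command, never from a script. Its argument "steps" is a list of rows, each an object with "hand": the opening, from 0 (shut) to 1 (fully open); "travel": the shift along the tool's x, y, z in units of 0.3 m (1.0 is 0.3 m), a list of three; "rotation": the turn, a rotation vector about the tool's x, y, z in units of 30 degrees (1.0 is 30 degrees), a list of three. A call has 1 to 20 rows; each row shifts and turns the pose as measured when the row begins, along the tool's axes as they then stand; what a row does not reach is not made up. A row lasts 1/8 s, in which the tool goes at most 62.5 mm and 10.7 degrees, less where a joint would pass 70% of its speed; a pose out of reach is approached as far as the arm can. A call with a number of a shift or a turn outside -1 to 1 is refused whole. A call with a gripper value outside its range is refused whole. The fingers move at their own pace and stop on an object; "grip_force" is the grip in N (left out, the last holds). Time passes only in rows, so rows that do not move let the fingers close. It gives the time, the measured TCP pose, the force and the opening at its end, in the units of the state.
- ctrl.get_state(): the state, without advancing time (a new reading comes with each control period).
- ctrl.read_camera(name): name is "scene" or "side" or "wrist"; returns (picture, depth): 480x640x3 uint8, blue, green, red; 480x640 float32, m along the optical axis (not along the pixel's ray), 0 where there is no reading.
- ctrl.camera_params(name): a dict with "fx", "fy", "cx", "cy" (pixels), "extrinsics" (4x4, takes a point from camera to world coordinates); the wrist camera has in their place "tool_from_camera" (4x4, takes a point from camera to tool coordinates, whose origin is the TCP and whose axes are the tool frame's). Camera axes: x right, y down, z forward; pixel columns grow to the right and rows downward; lengths in m; the calibration is good to about 2 mm. A picture is of the moment at which its call begins: read the wrist's pose just before it. camera_params takes no time and is no camera call.
- ctrl.sign_off(): hands the job in, once; it reports no verdict.
Trained networks look in the newest picture that a camera, given by its name, has taken for a name from the list of things; names that differ only in an ending like _2 or _b are one class to them, and where a whole thing is asked for, a point or a joint stands for the part that bears it (a point fixed in the world has none). Each returns a list of dicts, best first, with "score" (0 to 1); they miss things now and then, are a little off and sometimes report something else, mostly with a low value. They report only what shows in the picture. A call takes as long as a camera call.
- ctrl.masks_of(camera, thing): "region" (480x640 bool, what is visible of it) and "at" ([column, row] in pixels, amid what is visible of it).
The state is a dict: "time": time; "qpos": joint angles; "dq": joint speeds; "joint_efforts": joint torques, N m; "eef_pos": TCP position; "tcp_rot": TCP orientation; "contact_force": force on the tool from outside, world axes, zero at the start; "wrist_torque": the same for the moment, N m; "opening": opening from 0.0 (shut) to 1.0 (fully open).
Only numpy, scipy, OpenCV 4.12 (cv2) and the standard library are available. Lean on these libraries where they do the work, as an engineer would, in place of code of your own. Each camera call takes 0.05 s, during which the arm holds its last target.

TASK

Fit the wider-headed of the two steel rests into the aluminium nest. The file lying on the nest goes onto the black rubber tool mat. Draw the rest by its head out of the sloping rack, lay it flat on the bench and let go, then take it by its stem (fingers round the head do not fit into the nest), lower it fully home into the T-shaped pocket and let go. Leave the other rest and everything else where it is.

Things in the scene. Friction and masses are not known exactly. Their poses are not given: they have to be found in the camera images.
- rest_wide_center (a point): centre (half-way up) of the wanted T-shaped steel rest, 116 mm long, 16 mm thick throughout. x runs along the stem to the head, y across, z is the normal of its flat upper face. Head: 26 mm (x) by 46 mm (y), its centre 45 mm along +x from this point. Stem: 18 mm wide, from x = -58 to +32 mm
- rest_wide: the same rest, about 0.2 kg; origin on the underside, 8 mm below its centre; same axes. Balances at x = +12 mm. It starts in either of the two rack sleeves, stem down in the sleeve, head out at the upper end with its shoulder against the sleeve's mouth, flat face up and sloping with the sleeve
- rest_narrow_center (a point): centre of the other rest, alike but with a head only 30 mm wide; it stays in its sleeve
- rack: fixed plywood base 150 x 190 x 8 mm with two steel sleeves at y = -50 and +50 mm, rising at 32 degrees from level towards the rack's level +x. Origin: centre of its underside. Each sleeve is 80 mm long, 23 x 21 mm inside, and hides the stem but for 10 mm at the low end: a rest comes free after 90 mm along its own +x. Highest point about 110 mm up
- nest: fixed aluminium plate 146 (x) x 84 (y) x 6 mm; origin at its underside's centre, x towards the head pocket. Walls on it, tops 24 mm above the bench: head pocket from x = +29.5 to +60.5 mm, 51 mm wide, walls 7 to 10 mm thick; two cheeks 23 mm apart beside the stem's end (x = -64 to -34 mm); only the bare plate between x = -34 and +20 mm, where fingers reach the stem's sides
- nest_seat (a point): where the rest's centre lies when fully home in the nest, 14 mm above the bench over the nest's centre; same axes as the rest then has (x towards the head pocket, z up)
- file_center (a point): middle of a half-round file with wooden handle, half-way up (10.5 mm above its underside), 0.06 kg, 210 mm long; y axis along it towards the handle. Handle from y = +20 to +105 mm, 20 mm wide, 21 mm high; blade 12 mm wide, 9 mm high. Balances about 25 mm from here towards the handle. It starts lying across the tops of the head pocket's walls
- file: the same file; origin on the underside below its middle
- mat_top (a point): centre of the top of the fixed black rubber mat, 85 (x) x 220 (y) mm, 3 mm thick, flat on the bench
- oil_bottle_center (a point): bystander: small bottle, 42 mm across, 92 mm high, half-way up; leave it alone
- polish_tin_b_center (a point): bystander: flat round tin, 62 mm across, 22 mm high, half-way up; leave it alone
- stone_center (a point): bystander: rough pink stone, 42 x 64 x 24 mm (x, y, z), half-way up; leave it alone
- carving_center (a point): bystander: pale stone carving, 45 x 73 x 46 mm (x, y, z), half-way up; leave it alone
- bottle_b_center (a point): bystander: small bottle, 38 mm across, 80 mm high, half-way up; leave it alone
- loupe_b_center (a point): bystander: folded black loupe, 46 x 32 x 15 mm, half-way up; leave it alone
- red_arm_light: obstacle: fixed red and black lamp pole clamped to the corner of the higher table at the left (its top 350 mm above the bench). The pole is about 40 mm thick and straight, from (0, 75, 185) mm to (2, -135, 610) mm in this frame, leaning over the cart (z up). The robot starts with its hand to the left of it: draw the hand up and back towards the base before turning right

How it is judged:
By the outcome, as a careful person would: the job done as asked, in the order asked, and still so for the second after the job is handed in, with the robot touching nothing.
It also fails if it takes over 72 s, if anything falls off the work surface, if the arm or the gripper's body presses on something with over 40 N, if the wrist force passes 120 N, or if a joint passes its speed limit or range.

## Working session

There is one attempt and no reset: what is moved stays moved. The work goes in short steps, Python scripts to look and compute and a tool call to move; the robot and the scene stay as the last step left them, time stands still between calls to the robot, and variables do not carry over. Pictures are saved under pics/ and viewed, and the job is handed in when it is done.

Besides the shell and the picture viewer there is one more tool, called after "Emit:" by a JSON object that holds its "api" and its "payload", one argument or row to a line. arm_command: Moves the arm, as the interface text tells. Shifts and turns lie within -1 to 1; 1 stands for 0.3 m of shift or 30 degrees of turn. Its arguments: {"type":"object","properties":{"steps":{"type":"array","items":{"type":"object","properties":{"hand":{"type":"number"},"travel":{"type":"array","items":{"type":"number","minimum":-1,"maximum":1}},"rotation":{"type":"array","items":{"type":"number","minimum":-1,"maximum":1}}}}},"grip_force":{"type":"number"}},"required":["steps"]}

```bash
ls; mkdir -p pics
python3 - <<'E'
from plant import ctrl
import cv2,numpy as np
s=ctrl.get_state();print({k:np.round(v,3).tolist() for k,v in s.items()})
for n in ("scene","side","wrist"):
    p=ctrl.camera_params(n);print(n,{k:np.round(v,3).tolist() for k,v in p.items()})
    im,d=ctrl.read_camera(n);cv2.imwrite(f"pics/{n}0.png",im);np.save(f"pics/{n}0_d.npy",d)
E
```

```text
pics
{'time': 0.0, 'qpos': [-0.15, 0.287, 1.578, 0.0, 1.279, -0.15], 'dq': [0.001, -0.0, -0.003, -0.0, -0.001, -0.0], 'joint_efforts': [-0.0, -40.598, -29.263, -0.0, 0.006, 0.0], 'eef_pos': [0.674, 0.0, 0.255], 'tcp_rot': [-0.5, 0.501, -0.499, 0.499], 'contact_force': [0.017, 0.48, 0.315], 'wrist_torque': [-0.044, 0.05, 0.01], 'opening': 1.001}
scene {'fx': 463.161, 'fy': 463.161, 'cx': 318.508, 'cy': 240.692, 'extrinsics': [[1.0, 0.003, -0.026, 0.574], [0.021, -0.676, 0.737, -0.646], [-0.015, -0.737, -0.676, 0.744], [0.0, 0.0, 0.0, 1.0]]}
side {'fx': 450.409, 'fy': 450.409, 'cx': 322.184, 'cy': 241.585, 'extrinsics': [[1.0, 0.006, 0.001, 0.554], [0.003, -0.585, 0.811, -0.684], [0.006, -0.811, -0.585, 0.641], [0.0, 0.0, 0.0, 1.0]]}
wrist {'fx': 373.224, 'fy': 373.224, 'cx': 317.988, 'cy': 245.227, 'tool_from_camera': [[-0.001, 0.957, 0.291, -0.073], [-0.001, -0.291, 0.957, -0.118], [1.0, 0.0, 0.002, -0.001], [0.0, 0.0, 0.0, 1.0]]}
```

View pics/scene0.png

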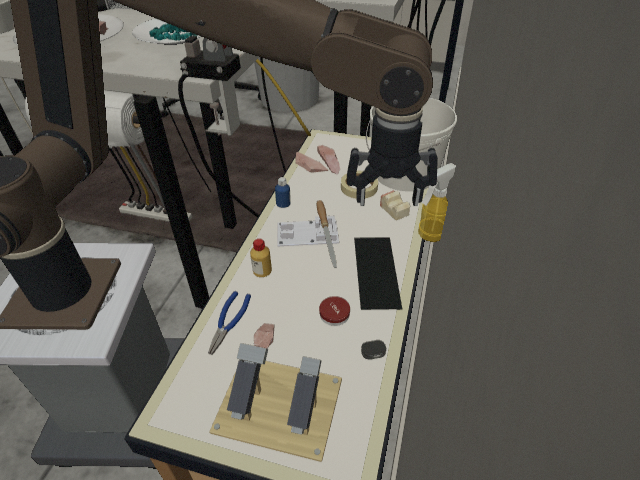

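View pics/side0.png

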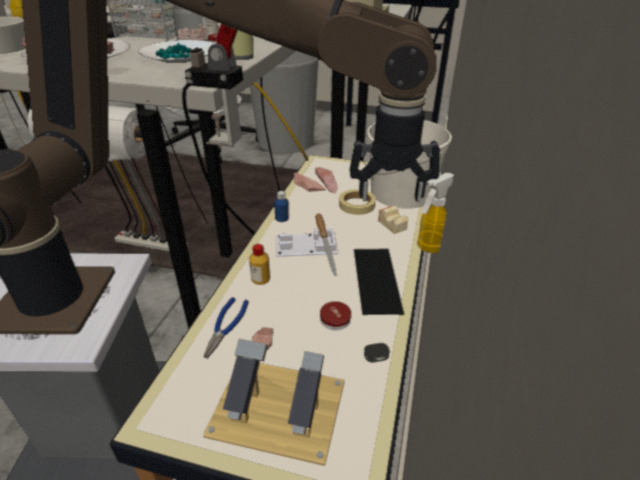

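View pics/wrist0.png

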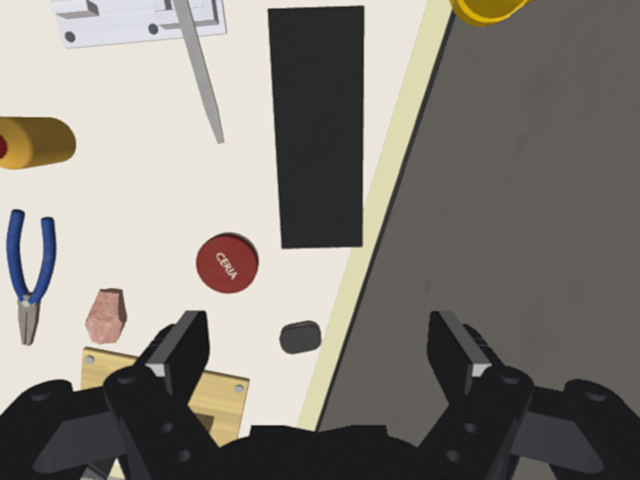

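```bash
cat > h.py <<'E'
from plant import ctrl
import cv2,numpy as np
from scipy.spatial.transform import Rotation as R
def T(cam,st=None):
    p=ctrl.camera_params(cam)
    if cam!='wrist': return p,np.array(p['extrinsics'])
    st=st or ctrl.get_state()
    M=np.eye(4);M[:3,:3]=R.from_quat(st['tcp_rot']).as_matrix();M[:3,3]=st['eef_pos']
    return p,M@np.array(p['tool_from_camera'])
def cloud(cam,d,st=None):
    p,M=T(cam,st)
    v,u=np.mgrid[0:480,0:640]
    P=np.stack([(u-p['cx'])/p['fx']*d,(v-p['cy'])/p['fy']*d,d],-1)
    return P@M[:3,:3].T+M[:3,3]
def proj(cam,X,st=None):
    p,M=T(cam,st);c=(np.atleast_2d(X)-M[:3,3])@M[:3,:3]
    return np.c_[c[:,0]/c[:,2]*p['fx']+p['cx'],c[:,1]/c[:,2]*p['fy']+p['cy'],c[:,2]]
def look(cam,tag):
    st=ctrl.get_state();im,d=ctrl.read_camera(cam)
    cv2.imwrite(f'pics/{tag}.png',im);np.savez(f'pics/{tag}.npz',im=im,d=d,W=cloud(cam,d,st),pos=st['eef_pos'],rot=st['tcp_rot'])
    return st,im,d,cloud(cam,d,st)
E
python3 - <<'E'
from h import *
st,im,d,W=look('scene','sc1')
for t in ['red_arm_light','rest_wide','rest_narrow_center','rack','nest','file','mat_top']:
    for m in ctrl.masks_of('scene',t)[:2]:
        r=m['region']&(d>0);P=W[r]
        if len(P): print(t,round(m['score'],2),np.round(m['at']),r.sum(),np.round(np.median(P,0),3),np.round(np.percentile(P,5,0),3),np.round(np.percentile(P,95,0),3))
        np.save(f'pics/m_{t}.npy',m['region']) 
for u,v in [(205,65),(230,100),(180,90),(225,60),(265,80),(207,45),(195,50)]:
    print(u,v,np.round(W[v,u],3))
E
```

```text
rest_wide 0.61 [250. 356.] 530 [ 0.442 -0.214  0.093] [ 0.422 -0.293  0.041] [ 0.466 -0.201  0.101]
rest_narrow_center 0.75 [308. 369.] 410 [ 0.539 -0.236  0.093] [ 0.52  -0.316  0.041] [ 0.555 -0.223  0.101]
rack 0.81 [279. 409.] 8950 [ 0.488 -0.275  0.008] [ 0.402 -0.326  0.006] [ 0.57  -0.198  0.086]
nest 0.93 [305. 233.] 1309 [0.513 0.184 0.006] [0.452 0.152 0.003] [0.583 0.226 0.024]
file 0.57 [323. 225.] 455 [0.562 0.187 0.027] [0.544 0.081 0.003] [0.582 0.26  0.045]
mat_top 0.56 [374. 276.] 2752 [0.675 0.056 0.002] [ 0.637 -0.032  0.   ] [0.713 0.164 0.005]
205 65 [0.319 0.283 0.376]
230 100 [0.353 0.31  0.287]
180 90 [0.263 0.262 0.333]
225 60 [0.359 0.293 0.382]
265 80 [ 0.209  1.849 -0.332]
207 45 [0.329 0.286 0.414]
195 50 [0.295 0.317 0.394]
```

Run:
```python
from h import *
st,im,d,W=look('side','sd1')
for t in ['red_arm_light','rest_wide_center','nest','file_center']:
    for m in ctrl.masks_of('side',t)[:3]:
        r=m['region']&(d>0);P=W[r]
        if len(P): print(t,round(m['score'],2),np.round(m['at']),r.sum(),np.round(np.median(P,0),3),np.round(np.percentile(P,5,0),3),np.round(np.percentile(P,95,0),3))
for u,v in [(228,40),(222,50),(215,60),(232,28),(215,75),(195,60),(205,45),(240,35)]:
    print(u,v,np.round(W[v,u],3))
c=cv2.resize(im[0:160,0:460],None,fx=1.7,fy=1.7,interpolation=cv2.INTER_CUBIC)
a=np.load('pics/sc1.npz')['im'];c2=cv2.resize(a[0:160,0:460],None,fx=1.7,fy=1.7,interpolation=cv2.INTER_CUBIC)
cv2.imwrite('pics/lamp1.png',np.vstack([c,c2]))
```

```text
rest_wide_center 0.67 [251. 352.] 589 [ 0.44  -0.215  0.092] [ 0.421 -0.295  0.04 ] [ 0.465 -0.202  0.1  ]
nest 0.66 [303. 244.] 1189 [0.508 0.179 0.005] [0.45  0.15  0.002] [0.58  0.224 0.023]
file_center 0.71 [325. 239.] 423 [0.562 0.182 0.026] [0.542 0.077 0.004] [0.583 0.259 0.044]
228 40 [0.361 0.299 0.437]
222 50 [0.348 0.288 0.42 ]
215 60 [0.33  0.295 0.399]
232 28 [0.373 0.292 0.461]
215 75 [0.33  0.279 0.373]
195 60 [0.284 0.312 0.394]
205 45 [0.235 0.613 0.359]
240 35 [0.35  0.513 0.404]
```

View pics/lamp1.png

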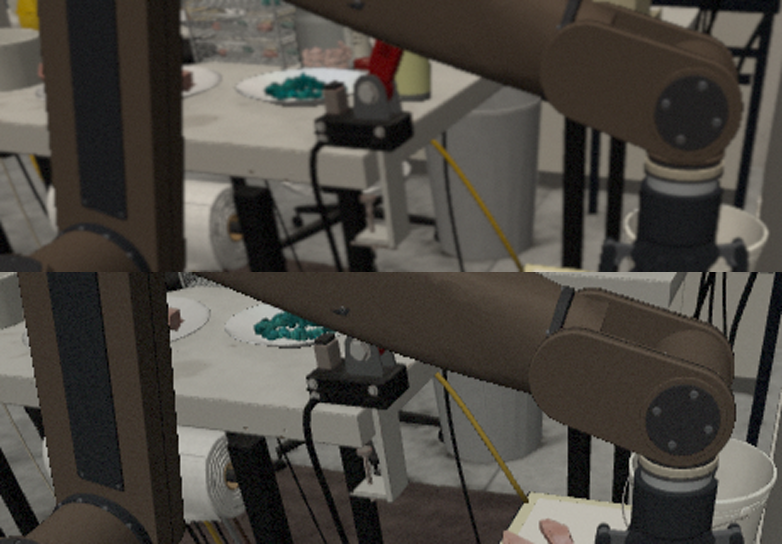

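Run:
```python
from h import *
for tag in ['sd1','sc1']:
    z=np.load(f'pics/{tag}.npz');im=z['im'].astype(int);d=z['d'];W=z['W']
    b,g,r=im[...,0],im[...,1],im[...,2]
    m=(r>70)&(r>2.2*g)&(r>2.2*b)&(d>0);m[140:]=0;m[:, :190]=0;m[:,260:]=0
    v,u=np.nonzero(m);P=W[m];print(tag,len(P))
    for vv in np.unique(v)[::3]:
        k=v==vv;print(vv,u[k].min(),u[k].max(),np.round(np.median(P[k],0),3))
    for (uu,vv) in [(400,85),(60,265),(60,10),(100,10),(280,20),(350,40)]: print(uu,vv,np.round(W[vv,uu],3))
```

```text
sd1 254
24 222 223 [0.354 0.295 0.467]
27 222 223 [0.353 0.297 0.461]
30 219 233 [0.36  0.295 0.456]
33 218 232 [0.353 0.298 0.45 ]
36 209 231 [0.349 0.299 0.444]
39 209 230 [0.343 0.301 0.438]
42 218 229 [0.351 0.298 0.433]
45 223 228 [0.354 0.298 0.427]
400 85 [ 0.66  -0.056  0.454]
60 265 [ 0.056 -0.017  0.101]
60 10 [0.116 0.148 0.513]
100 10 [0.167 0.183 0.508]
280 20 [ 0.497 -0.025  0.53 ]
350 40 [ 0.59  -0.043  0.509]
sc1 0
400 85 [ 0.665 -0.056  0.482]
60 265 [ 0.053 -0.029  0.114]
60 10 [0.139 0.145 0.521]
100 10 [-0.08   0.751  0.349]
280 20 [ 0.509 -0.021  0.554]
350 40 [ 0.598 -0.044  0.536]
```

Emit:
{"api": "arm_command", "payload": {
  "steps": [
    {"hand": 1,"travel": [0,0.2,0],"rotation": [0,0,0]},
    {"hand": 1,"travel": [0,0.2,0],"rotation": [0,0,0]},
    {"hand": 1,"travel": [0,0,0],"rotation": [0,0,0]}
  ]
}}

```text
time: 1.18
eef_pos: [0.6768, -0.0002, 0.1366]
tcp_rot: [0.499, -0.498, 0.502, -0.501]
contact_force: [-1.0, 0.8, 0.4]
opening: 1.003
```

Run:
```python
from h import *
s=ctrl.get_state();print({k:np.round(v,3).tolist() for k,v in s.items()})
st,im,d,W=look('side','sd2')
for m in ctrl.masks_of('side','red_arm_light')[:2]:
    print(m['score'],m['at'],m['region'].sum())
c=im.astype(int);r=c[...,2];m=(r>70)&(r>2*c[...,1])&(r>2*c[...,0])&(d>0);m[110:]=0;m[:,:190]=0;m[:,420:]=0
v,u=np.nonzero(m);P=W[m]
for vv in np.unique(v)[::3]:
    k=v==vv;print(vv,u[k].min(),u[k].max(),np.round(np.median(P[k],0),3))
```

```text
{'time': 1.175, 'qpos': [-0.15, 0.4, 1.661, 0.0, 1.076, -0.15], 'dq': [0.003, -0.064, -0.084, 0.001, -0.006, 0.0], 'joint_efforts': [-0.187, -42.421, -27.181, -0.007, -0.188, 0.0], 'eef_pos': [0.677, -0.0, 0.137], 'tcp_rot': [0.499, -0.498, 0.502, -0.501], 'contact_force': [-0.952, 0.841, 0.39], 'wrist_torque': [0.006, -0.039, 0.004], 'opening': 1.003}
```

View pics/sd2.png

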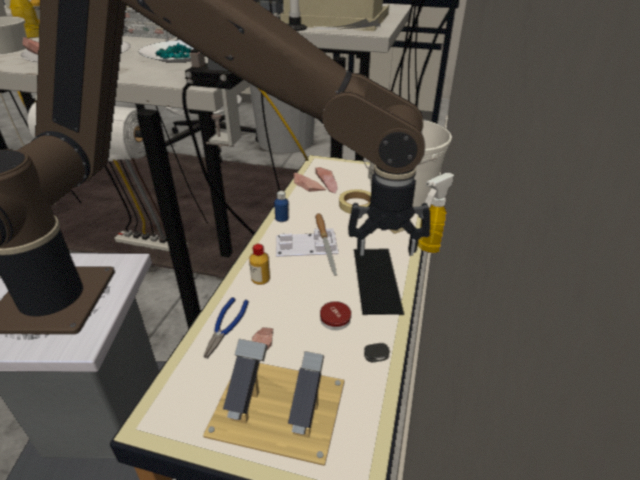

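Run:
```python
from h import *
b=np.array([.352,.315,.43])
z=np.load('pics/sd2.npz');im=z['im'].copy()
for a in (0,-30,-60,-90):
    n=np.array([.494*np.cos(np.radians(a)),.494*np.sin(np.radians(a)),1])
    P=b+np.linspace(0,.425,6)[:,None]*n
    print(a,np.round(P[-1],2));
    for c in ('side','scene'): print(c,np.round(proj(c,P)[:,:2]).astype(int).tolist())
cv2.imwrite('pics/crop2.png',cv2.resize(im[0:130,170:330],None,fx=5,fy=4.6,interpolation=cv2.INTER_CUBIC))
```

```text
0 [0.56 0.32 0.86]
side [[226, 42], [242, -4], [260, -56], [280, -114], [304, -181], [330, -256]]
scene [[220, 32], [235, -16], [252, -70], [272, -133], [295, -207], [323, -294]]
-30 [0.53 0.21 0.86]
side [[226, 42], [237, -3], [251, -55], [267, -117], [286, -191], [310, -281]]
scene [[220, 32], [230, -13], [242, -66], [257, -130], [275, -208], [298, -308]]
-60 [0.46 0.13 0.86]
side [[226, 42], [228, -2], [231, -54], [234, -119], [238, -200], [244, -304]]
scene [[220, 32], [220, -10], [221, -62], [222, -126], [222, -209], [224, -320]]
-90 [0.35 0.11 0.86]
side [[226, 42], [216, -1], [205, -54], [191, -120], [173, -204], [149, -315]]
scene [[220, 32], [208, -9], [194, -60], [176, -124], [152, -209], [119, -323]]
```

View pics/crop2.png

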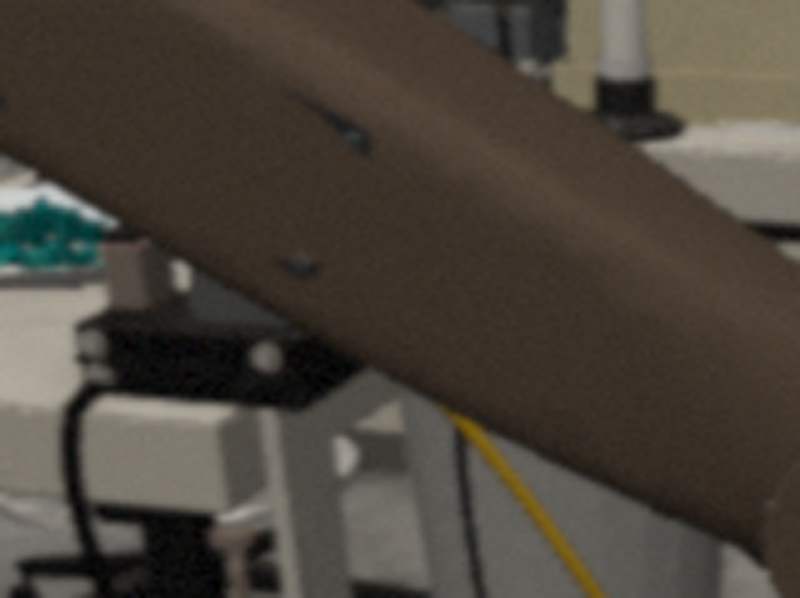

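```bash
cat > fk.py <<'E'
import numpy as np
from scipy.optimize import least_squares
E
python3 - <<'E'
import numpy as np
from scipy.optimize import least_squares
D=[((.287,1.578,1.279),np.hypot(.674,0),.255),((.4,1.661,1.076),.677,.137)]
def f(p):
    L1,L2,h,c=p;o=[]
    for (a,b,_),x,z in D:
        o+=[L1*np.sin(a)+L2*np.sin(a+b)+c-np.sqrt(x*x-.1007**2), L1*np.cos(a)+L2*np.cos(a+b)+h-z]
    return o
for c0 in (0,):
    s=least_squares(f,[.5,.5,0,0]);print(s.x,s.fun)
g=lambda p:f([p[0],p[1],p[2],0])
s=least_squares(g,[.5,.5,0]);print(s.x,s.fun)
z=np.load('pics/sd2.npz');W=z['W']
for u,v in [(265,5),(275,8),(300,60),(350,100),(398,150),(250,40)]: print(u,v,np.round(W[v,u],3))
E
```

```text
[0.42467759 0.56322539 0.0110157  0.00719331] [-1.35889966e-10  1.86109017e-10 -1.40554679e-10 -1.70830572e-11]
[0.43094873 0.56869447 0.00720073] [-1.84007852e-04  6.13747060e-04  7.38111376e-05 -6.13746881e-04]
265 5 [0.357 1.019 0.398]
275 8 [0.392 1.003 0.392]
300 60 [ 0.522 -0.021  0.478]
350 100 [ 0.593 -0.044  0.429]
398 150 [ 0.667 -0.056  0.359]
250 40 [ 0.454 -0.021  0.504]
```

Emit:
{"api": "arm_command", "payload": {
  "steps": [
    {"hand": 0.6,"travel": [-0.142,-0.044,-0.089],"rotation": [0,0,0]},
    {"hand": 0.6,"travel": [-0.142,-0.044,-0.089],"rotation": [0,0,0]},
    {"hand": 0.6,"travel": [-0.142,-0.044,-0.089],"rotation": [0,0,0]},
    {"hand": 0.6,"travel": [-0.142,-0.044,-0.089],"rotation": [0,0,0]},
    {"hand": 0.6,"travel": [0,0,0],"rotation": [0,0,0]}
  ]
}}

```text
time: 1.9
eef_pos: [0.5806, 0.1742, 0.2182]
tcp_rot: [0.486, -0.487, 0.514, -0.513]
contact_force: [0.1, 0.0, -0.1]
opening: 0.597
```

Run:
```python
from h import *
st,im,d,W=look('wrist','w3')
s=ctrl.get_state();print({k:np.round(v,3).tolist() for k,v in s.items()})
for t in ['nest','file','mat_top','polish_tin_b_center','oil_bottle_center']:
    for m in ctrl.masks_of('wrist',t)[:2]:
        r=m['region']&(d>0);P=W[r];print(t,round(m['score'],2),np.round(m['at']),r.sum(),np.round(np.median(P,0),3),np.round(np.percentile(P,3,0),3),np.round(np.percentile(P,97,0),3))
        np.save(f'pics/w3m_{t}_{round(m["score"],2)}.npy',m['region'])
```

```text
{'time': 1.95, 'qpos': [0.125, 0.146, 1.814, -0.009, 1.126, 0.132], 'dq': [-0.043, 0.038, 0.002, -0.006, -0.014, -0.007], 'joint_efforts': [0.848, -32.643, -26.356, 0.033, -0.029, 0.024], 'eef_pos': [0.582, 0.173, 0.218], 'tcp_rot': [0.485, -0.487, 0.515, -0.513], 'contact_force': [0.618, -0.946, -0.084], 'wrist_torque': [-0.062, -0.026, 0.004], 'opening': 0.599}
nest 0.89 [219. 194.] 13928 [0.508 0.194 0.006] [0.449 0.152 0.005] [0.585 0.232 0.025]
nest 0.56 [311. 417.] 1406 [ 0.583 -0.033  0.021] [ 0.556 -0.047  0.003] [ 0.607 -0.024  0.023]
file 0.64 [276. 185.] 3927 [0.558 0.206 0.039] [0.541 0.08  0.019] [0.582 0.264 0.047]
mat_top 0.8 [391. 276.] 11606 [0.664 0.113 0.003] [ 0.633 -0.03   0.002] [0.712 0.174 0.005]
polish_tin_b_center 0.88 [309. 418.] 1328 [ 0.583 -0.033  0.021] [ 0.556 -0.047  0.005] [ 0.607 -0.024  0.023]
oil_bottle_center 0.81 [126. 344.] 2946 [0.428 0.079 0.049] [0.409 0.063 0.006] [0.442 0.086 0.089]
```

View pics/w3.png

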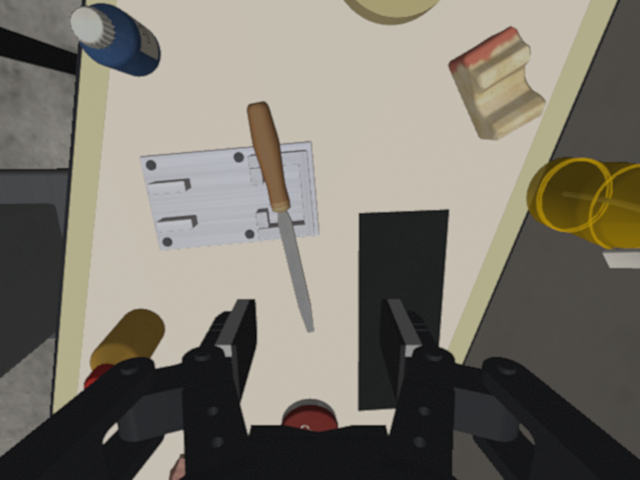

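```bash
ls pics/w3m*
python3 - <<'E'
from h import *
import glob
z=np.load('pics/w3.npz');im=z['im'];d=z['d'];W=z['W']
def rect(P):
    (c,wh,a)=cv2.minAreaRect((P[:,:2]*1000).astype(np.float32));return np.round(c,1),np.round(wh,1),round(a,2)
m=np.load('pics/w3m_nest_0.89.npy')&(d>0)
m=cv2.erode(m.astype(np.uint8),np.ones((2,2)))>0
P=W[m]
k=(P[:,2]<.012);print('plate',k.sum(),np.median(P[k],0),rect(P[k]))
# ray-plane intersect mask outline w/ z=.006
p=ctrl.camera_params('wrist');M=np.eye(4);M[:3,:3]=R.from_quat(z['rot']).as_matrix();M[:3,3]=z['pos'];M=M@np.array(p['tool_from_camera'])
def onplane(u,v,h):
    r=np.stack([(u-p['cx'])/p['fx'],(v-p['cy'])/p['fy'],np.ones_like(u,float)],-1)@M[:3,:3].T
    t=(h-M[2,3])/r[:,2];return M[:3,3]+r*t[:,None]
# plate corners seen in picture
c=np.array([[140,155],[312,141],[319,235],[160,250]],float)
C=onplane(c[:,0],c[:,1],.006);print(np.round(C,4), np.linalg.norm(np.diff(C,axis=0),axis=1), C.mean(0))
k=P[:,2]>.02;print('walls top z',np.percentile(P[k][:,2],[10,50,90]))
f=glob.glob('pics/w3m_file*.npy')[0];mf=np.load(f)&(d>0);P=W[mf]
P=P[P[:,2]>.026]
print('file n',len(P),np.percentile(P[:,2],[5,50,95,99]))
vx,vy,x0,y0=cv2.fitLine((P[:,:2]).astype(np.float32),cv2.DIST_HUBER,0,.001,.001).ravel();
if vy<0: vx,vy=-vx,-vy
s=(P[:,:2]-[x0,y0])@[vx,vy];print('dir',vx,vy,'ang from +y',np.degrees(np.arctan2(-vx,vy)),'ends',np.round([[x0+t*vx,y0+t*vy] for t in (s.min(),np.percentile(s,1),np.percentile(s,99),s.max())],4),s.max()-s.min())
h=P[:,2]>.036;Q=P[h];print('handle rect',rect(Q), np.percentile(Q[:,2],[50,95]))
# height profile along file
for t in np.arange(s.min(),s.max(),.015):
    k=abs(s-t)<.004
    if k.sum()>3: print(round(t,3),np.round(np.percentile(P[k][:,2],[50,95]),4),np.round(np.median(P[k],0),4))
E
```

```text
pics/w3m_file_0.64.npy
pics/w3m_mat_top_0.8.npy
pics/w3m_nest_0.56.npy
pics/w3m_nest_0.89.npy
pics/w3m_oil_bottle_center_0.81.npy
pics/w3m_polish_tin_b_center_0.88.npy
plate 10497 [0.50316399 0.19305519 0.00619413] (array([517.5, 191.5]), array([145.5,  84.9]), 5.15)
[[0.4425 0.2291 0.006 ]
 [0.5871 0.24   0.006 ]
 [0.593  0.1569 0.006 ]
 [0.4487 0.1453 0.006 ]] [0.14502656 0.08332103 0.14479042] [0.51783763 0.19282928 0.006     ]
walls top z [0.0229864  0.02411182 0.02506483]
file n 3041 [0.02726701 0.04110082 0.04667399 0.04759377]
dir -0.18349364 0.9830209 ang from +y 10.573321 ends [[0.5707 0.1298]
 [0.5686 0.1416]
 [0.5452 0.2668]
 [0.5449 0.2681]] 0.14062299159302455
handle rect (array([553.1, 227.2]), array([20. , 83.5]), 14.07) [0.04282956 0.04685968]
-0.073 [0.0268 0.0278] [0.5682 0.1457 0.0268]
-0.058 [0.028  0.0292] [0.5652 0.1594 0.028 ]
-0.043 [0.0296 0.0309] [0.5622 0.1742 0.0296]
-0.028 [0.0375 0.039 ] [0.5598 0.1895 0.0375]
-0.013 [0.0383 0.0403] [0.5571 0.2035 0.0383]
0.002 [0.0411 0.0429] [0.554  0.2186 0.0411]
0.017 [0.0437 0.0458] [0.5522 0.2331 0.0437]
0.032 [0.0452 0.0473] [0.5487 0.2475 0.0452]
0.047 [0.0455 0.0476] [0.5459 0.2623 0.0455]
```

Run:
```python
from h import *
for tag in ['w3','sc1','sd1']:
    z=np.load(f'pics/{tag}.npz');im=z['im'].astype(int);d=z['d'];W=z['W']
    m=(im.max(-1)<60)&(d>0)&(abs(W[...,2])<.012)&(W[...,0]>.6)&(W[...,0]<.75)&(W[...,1]>-.08)&(W[...,1]<.2)
    n,l,st,_=cv2.connectedComponentsWithStats(m.astype(np.uint8));i=1+np.argmax(st[1:,4]);P=W[l==i]
    print(tag,len(P),cv2.minAreaRect((P[:,:2]*1000).astype(np.float32)),np.median(P[:,2]))
```

```text
w3 11085 ((674.3085327148438, 68.46389770507812), (83.31776428222656, 217.79833984375), 1.5729968547821045) 0.0033366085354421537
sc1 2683 ((674.9859619140625, 67.71528625488281), (83.40190887451172, 217.9031982421875), 1.4618728160858154) 0.0024677595428460597
sd1 2336 ((673.807861328125, 65.78273010253906), (80.01025390625, 214.2796630859375), 1.4534505605697632) 0.0016057652274954481
```

```bash
cat >> h.py <<'E'
def down(yaw,tilt=0):
    """tool z (jaw axis) horizontal at yaw deg from world x; tool y down; tilt about jaw axis deg"""
    c,s=np.cos(np.radians(yaw)),np.sin(np.radians(yaw))
    z=np.array([c,s,0]);y=np.array([0,0,-1.]);x=np.cross(y,z)
    A=np.stack([x,y,z],1)
    return A@R.from_rotvec([0,0,np.radians(tilt)]).as_matrix()
def plan(pos,Rt,n=None):
    st=ctrl.get_state();A=R.from_quat(st['tcp_rot']).as_matrix()
    t=A.T@(np.array(pos)-st['eef_pos']);w=R.from_matrix(A.T@Rt).as_rotvec()
    print('at',np.round(st['eef_pos'],4),'axes',np.round(A.T,3).tolist(),'open',round(float(st['opening']),3),'F',np.round(st['contact_force'],1),'t',st['time'])
    k=max(np.linalg.norm(t)/.055,np.degrees(np.linalg.norm(w))/9.5)
    n=n or max(1,int(np.ceil(k)))
    print('total mm',np.round(t*1000,1),'deg',np.round(np.degrees(w),2),'rows',n,'each travel',np.round(t/.3/n,4).tolist(),'rot',np.round(np.degrees(w)/30/n,4).tolist())
E
python3 - <<'E'
from h import *
z=np.load('pics/w3.npz');im=z['im']
p=ctrl.camera_params('wrist');M=np.eye(4);M[:3,:3]=R.from_quat(z['rot']).as_matrix();M[:3,3]=z['pos'];M=M@np.array(p['tool_from_camera'])
def onp(u,v,h):
    r=M[:3,:3]@[(u-p['cx'])/p['fx'],(v-p['cy'])/p['fy'],1];return M[:3,3]+r*(h-M[2,3])/r[2]
a,b=onp(311,331,.026),onp(283,208,.030);c=onp(259,104,.035);print(a,b,c,np.linalg.norm(a-c),np.degrees(np.arctan2(-(c-a)[0],(c-a)[1])))
print('blade',np.degrees(np.arctan2(-(b-a)[0],(b-a)[1])))
cv2.imwrite('pics/w3c.png',cv2.resize(im[90:350,130:390],None,fx=2.3,fy=2.3,interpolation=cv2.INTER_CUBIC))
ang=11.5
plan([.556,.205,.11],down(ang))
E
```

```text
[0.58430715 0.06967631 0.026     ] [0.56177789 0.18719825 0.03      ] [0.54630629 0.26755445 0.035     ] 0.20169487168107939 10.870832402033109
blade 10.852088396490817
at [0.5805 0.17   0.2119] axes [[-0.008, -1.0, 0.002], [0.045, -0.002, -0.999], [0.999, -0.008, 0.045]] open 0.604 F [ 0.1 -0.2  0.2] t 2.2
total mm [-35.  100.6 -29.4] deg [ -2.57 -11.97   0.39] rows 3 each travel [-0.0389, 0.1118, -0.0326] rot [-0.0286, -0.1331, 0.0043]
```

View pics/w3c.png

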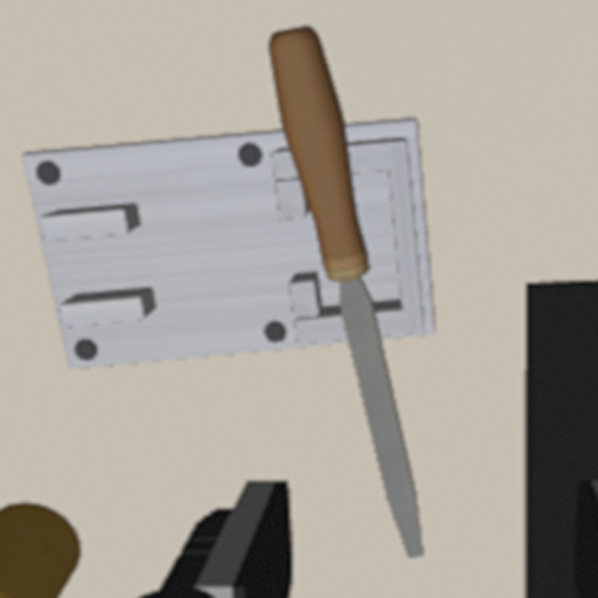

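Emit:
{"api": "arm_command", "payload": {
  "steps": [
    {"hand": 0.6,"travel": [-0.041,0.11,-0.031],"rotation": [-0.03,-0.13,0]},
    {"hand": 0.6,"travel": [-0.041,0.11,-0.031],"rotation": [-0.03,-0.13,0]},
    {"hand": 0.6,"travel": [-0.041,0.11,-0.031],"rotation": [-0.03,-0.13,0]},
    {"hand": 0.6,"travel": [0,0,0],"rotation": [0,0,0]},
    {"hand": 0.6,"travel": [0,0,0],"rotation": [0,0,0]}
  ]
}}

```text
time: 2.82
eef_pos: [0.5565, 0.2003, 0.109]
tcp_rot: [0.548, -0.449, 0.451, -0.543]
contact_force: [0.4, -0.4, 0.5]
opening: 0.601
```

Run:
```python
from h import *
plan([.5577,.205,.052],down(10.9))
```

```text
at [0.5565 0.2003 0.109 ] axes [[0.191, -0.982, 0.007], [-0.003, -0.008, -1.0], [0.982, 0.191, -0.004]] open 0.601 F [ 0.4 -0.4  0.5] t 2.825
total mm [-4.8 57.   2.3] deg [0.25 0.1  0.42] rows 2 each travel [-0.0081, 0.095, 0.0038] rot [0.0041, 0.0017, 0.0069]
```

Emit:
{"api": "arm_command", "payload": {
  "steps": [
    {"hand": 0.6,"travel": [-0.008,0.095,0.004],"rotation": [0.004,0,0.007]},
    {"hand": 0.6,"travel": [-0.008,0.095,0.004],"rotation": [0.004,0,0.007]},
    {"hand": 0.6,"travel": [0,0,0],"rotation": [0,0,0]},
    {"hand": 0.6,"travel": [0,0,0],"rotation": [0,0,0]}
  ]
}}

```text
time: 3.32
eef_pos: [0.5657, 0.2036, 0.0594]
tcp_rot: [-0.54, 0.448, -0.455, 0.548]
contact_force: [0.1, 0.7, 0.6]
opening: 0.6
```

Run:
```python
from h import *
plan([.5577,.205,.051],down(10.9))
st,im,d,W=look('wrist','w4')
```

```text
at [0.5657 0.2036 0.0594] axes [[0.185, -0.983, 0.0], [0.015, 0.002, -1.0], [0.983, 0.185, 0.015]] open 0.6 F [0.1 0.7 0.6] t 3.325
total mm [-2.8  8.2 -7.7] deg [-0.86 -0.24  0.03] rows 1 each travel [-0.0094, 0.0274, -0.0256] rot [-0.0287, -0.0081, 0.001]
```

View pics/w4.png

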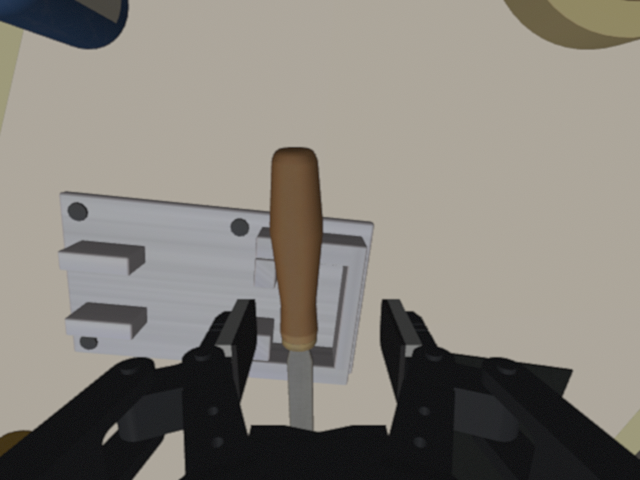

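Emit:
{"api": "arm_command", "payload": {
  "steps": [
    {"hand": 0.6,"travel": [-0.01,0.027,-0.026],"rotation": [-0.028,-0.008,0]},
    {"hand": 0.6,"travel": [0,0,0],"rotation": [0,0,0]},
    {"hand": 0.6,"travel": [0,0,0],"rotation": [0,0,0]}
  ]
}}

```text
time: 3.75
eef_pos: [0.5583, 0.2054, 0.0533]
tcp_rot: [-0.544, 0.449, -0.451, 0.546]
contact_force: [0.2, -0.5, -0.6]
opening: 0.598
```

Run:
```python
from h import *
plan([.5577,.205,.051],down(10.9))
```

```text
at [0.5583 0.2054 0.0533] axes [[0.189, -0.982, 0.001], [0.004, 0.0, -1.0], [0.982, 0.189, 0.003]] open 0.598 F [ 0.2 -0.5 -0.6] t 3.75
total mm [ 0.3  2.3 -0.7] deg [-0.2   0.    0.04] rows 1 each travel [0.001, 0.0078, -0.0022] rot [-0.0067, 0.0002, 0.0012]
```

Emit:
{"api": "arm_command", "payload": {
  "grip_force": 35,
  "steps": [
    {"hand": 0.5,"travel": [0,0.007,-0.002],"rotation": [0,0,0]},
    {"hand": 0.1,"travel": [0,0,0],"rotation": [0,0,0]},
    {"hand": 0.1,"travel": [0,0,0],"rotation": [0,0,0]},
    {"hand": 0.1,"travel": [0,0,0],"rotation": [0,0,0]},
    {"hand": 0.1,"travel": [0,0,0],"rotation": [0,0,0]},
    {"hand": 0.1,"travel": [0,0,0],"rotation": [0,0,0]},
    {"hand": 0.1,"travel": [0,0,0],"rotation": [0,0,0]}
  ]
}}

```text
time: 4.62
eef_pos: [0.5578, 0.2054, 0.0515]
tcp_rot: [-0.544, 0.449, -0.451, 0.546]
contact_force: [-0.4, -0.3, 0.6]
opening: 0.191
```

Run:
```python
from h import *
plan([.5577,.205,.12],down(10.9))
```

```text
at [0.5578 0.2054 0.0515] axes [[0.189, -0.982, 0.001], [0.004, 0.0, -1.0], [0.982, 0.189, 0.004]] open 0.191 F [-0.4 -0.3  0.6] t 4.625
total mm [  0.4 -68.5   0.1] deg [-0.21  0.01  0.04] rows 2 each travel [0.0007, -0.1142, 0.0001] rot [-0.0035, 0.0002, 0.0006]
```

Emit:
{"api": "arm_command", "payload": {
  "steps": [
    {"hand": 0.1,"travel": [0,-0.05,0],"rotation": [0,0,0]},
    {"hand": 0.1,"travel": [0,-0.08,0],"rotation": [0,0,0]},
    {"hand": 0.1,"travel": [0,-0.08,0],"rotation": [0,0,0]},
    {"hand": 0.1,"travel": [0,0,0],"rotation": [0,0,0]}
  ]
}}

```text
time: 5.12
eef_pos: [0.5577, 0.2054, 0.1181]
tcp_rot: [-0.544, 0.449, -0.451, 0.546]
contact_force: [0.2, 0.5, -0.8]
opening: 0.196
```

Run:
```python
from h import *
plan([.6735,.108,.1],down(1.5))
st,im,d,W=look('wrist','w5')
st,im,d,W=look('side','sd5')
```

```text
at [0.5577 0.2054 0.1181] axes [[0.189, -0.982, 0.001], [0.005, 0.0, -1.0], [0.982, 0.189, 0.005]] open 0.196 F [ 0.2  0.5 -0.8] t 5.125
total mm [117.6  18.6  95.1] deg [-0.26  9.42  0.02] rows 3 each travel [0.1306, 0.0207, 0.1057] rot [-0.0029, 0.1046, 0.0002]
```

View pics/w5.png

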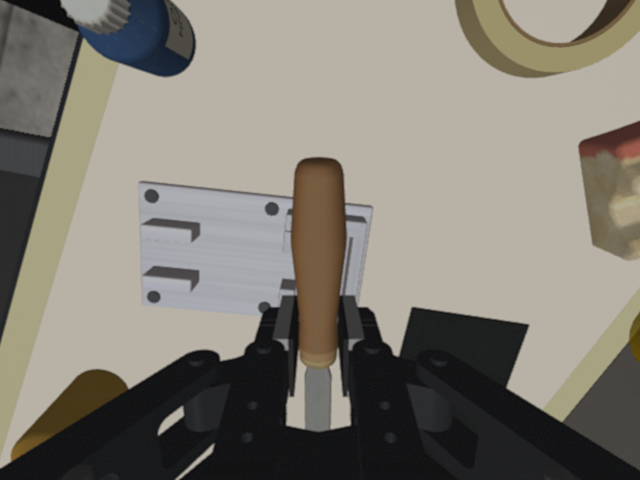

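View pics/sd5.png

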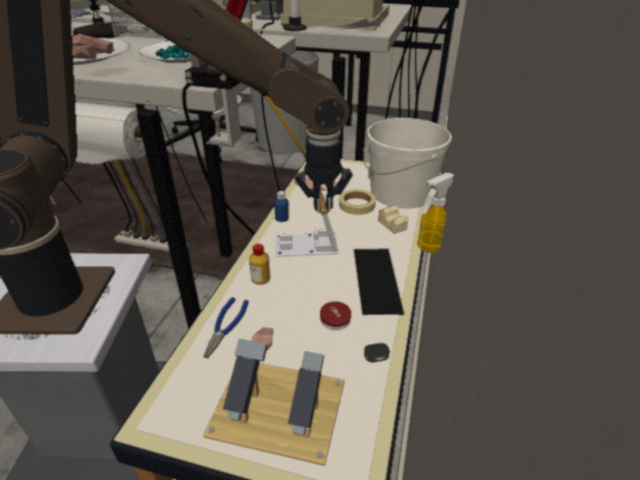

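Emit:
{"api": "arm_command", "payload": {
  "steps": [
    {"hand": 0.1,"travel": [0.1,0,0.085],"rotation": [0,0.08,0]},
    {"hand": 0.1,"travel": [0.1,0,0.08],"rotation": [0,0.08,0]},
    {"hand": 0.1,"travel": [0.1,0.02,0.08],"rotation": [0,0.08,0]},
    {"hand": 0.1,"travel": [0.09,0.02,0.07],"rotation": [0,0.08,0]},
    {"hand": 0.1,"travel": [0,0,0],"rotation": [0,0,0]}
  ]
}}

```text
time: 5.85
eef_pos: [0.6626, 0.0986, 0.0942]
tcp_rot: [0.508, -0.498, 0.492, -0.501]
contact_force: [0.3, -0.9, -0.6]
opening: 0.193
```

Run:
```python
from h import *
plan([.6735,.108,.06],down(1.5))
```

```text
at [0.6626 0.0986 0.0942] axes [[0.019, -1.0, 0.001], [-0.013, -0.001, -1.0], [1.0, 0.019, -0.013]] open 0.193 F [ 0.3 -0.9 -0.6] t 5.85
total mm [-9.2 34.  11.6] deg [ 0.77 -0.4   0.05] rows 1 each travel [-0.0307, 0.1135, 0.0386] rot [0.0258, -0.0133, 0.0017]
```

Emit:
{"api": "arm_command", "payload": {
  "steps": [
    {"hand": 0.1,"travel": [-0.031,0.11,0.039],"rotation": [0.026,-0.013,0]},
    {"hand": 0.1,"travel": [0,0,0],"rotation": [0,0,0]},
    {"hand": 0.1,"travel": [0,0,0],"rotation": [0,0,0]}
  ]
}}

```text
time: 6.22
eef_pos: [0.6715, 0.1091, 0.0584]
tcp_rot: [0.508, -0.494, 0.492, -0.505]
contact_force: [0.6, -0.0, -0.4]
opening: 0.186
```

Run:
```python
from h import *
plan([.6735,.108,.0315],down(1.5))
st,im,d,W=look('side','sd6')
for m in ctrl.masks_of('side','file_center')[:1]:
    P=W[m['region']&(d>0)];print(m['score'],np.percentile(P,[3,50,97],axis=0).round(3))
cv2.imwrite('pics/sd6c.png',cv2.resize(im[150:330,280:460],None,fx=3.3,fy=3.3,interpolation=cv2.INTER_CUBIC))
```

```text
at [0.6715 0.1091 0.0584] axes [[0.027, -1.0, 0.0], [-0.005, -0.0, -1.0], [1.0, 0.027, -0.005]] open 0.186 F [ 0.6 -0.  -0.4] t 6.225
total mm [ 1.2 26.9  2.1] deg [0.27 0.05 0.02] rows 1 each travel [0.0039, 0.0897, 0.0071] rot [0.0092, 0.0017, 0.0007]
0.56 [[ 0.666 -0.022  0.024]
 [ 0.672  0.054  0.032]
 [ 0.678  0.136  0.05 ]]
```

View pics/sd6c.png

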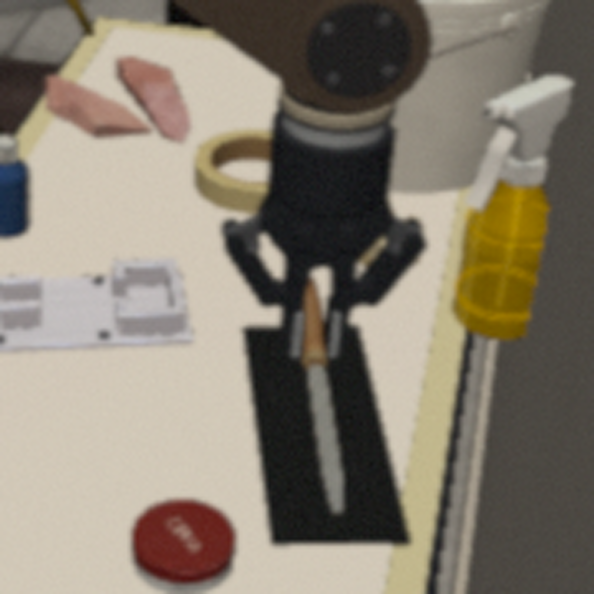

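Emit:
{"api": "arm_command", "payload": {
  "steps": [
    {"hand": 0.1,"travel": [0.004,0.04,0.007],"rotation": [0.009,0,0]},
    {"hand": 0.1,"travel": [0,0.042,0],"rotation": [0,0,0]},
    {"hand": 0.1,"travel": [0,0,0],"rotation": [0,0,0]},
    {"hand": 0.1,"travel": [0,0,0],"rotation": [0,0,0]}
  ]
}}

```text
time: 6.82
eef_pos: [0.6744, 0.1079, 0.0347]
tcp_rot: [-0.506, 0.492, -0.494, 0.508]
contact_force: [0.7, 0.8, 0.3]
opening: 0.193
```

Run:
```python
from h import *
plan([.6735,.108,.0310],down(1.5))
```

```text
at [0.6744 0.1079 0.0347] axes [[0.028, -1.0, 0.001], [0.004, -0.001, -1.0], [1.0, 0.028, 0.004]] open 0.193 F [0.7 0.8 0.3] t 6.825
total mm [-0.1  3.6 -0.9] deg [-0.21  0.08  0.04] rows 1 each travel [-0.0004, 0.0122, -0.0029] rot [-0.007, 0.0028, 0.0014]
```

Emit:
{"api": "arm_command", "payload": {
  "steps": [
    {"hand": 0.1,"travel": [0,0.012,-0.003],"rotation": [0,0,0]},
    {"hand": 0.1,"travel": [0,0,0],"rotation": [0,0,0]},
    {"hand": 0.28,"travel": [0,0,0],"rotation": [0,0,0]},
    {"hand": 0.5,"travel": [0,0,0],"rotation": [0,0,0]},
    {"hand": 0.6,"travel": [0,0,0],"rotation": [0,0,0]},
    {"hand": 0.6,"travel": [0,0,0],"rotation": [0,0,0]},
    {"hand": 0.6,"travel": [0,-0.05,0],"rotation": [0,0,0]},
    {"hand": 0.6,"travel": [0,-0.2,0],"rotation": [0,0,0]},
    {"hand": 0.6,"travel": [0,-0.2,0],"rotation": [0,0,0]}
  ]
}}

```text
time: 7.95
eef_pos: [0.6696, 0.1078, 0.1642]
tcp_rot: [0.509, -0.495, 0.491, -0.504]
contact_force: [0.1, -0.3, 0.5]
opening: 0.597
```

Run:
```python
from h import *
plan([.47,-.18,.25],down(0))
st,im,d,W=look('scene','sc7')
for m in ctrl.masks_of('scene','file')[:1]:
    P=W[m['region']&(d>0)];print(m['score'],np.percentile(P,[2,50,98],axis=0).round(3))
```

```text
at [0.6696 0.1078 0.1642] axes [[0.027, -1.0, 0.0], [-0.009, -0.0, -1.0], [1.0, 0.027, -0.009]] open 0.597 F [ 0.1 -0.3  0.5] t 7.95
total mm [ 282.3  -84.  -208.1] deg [0.51 1.55 0.02] rows 7 each travel [0.1344, -0.04, -0.0991] rot [0.0024, 0.0074, 0.0001]
0.77 [[ 0.665 -0.022  0.005]
 [ 0.675  0.088  0.012]
 [ 0.683  0.165  0.023]]
```

View pics/sc7.png

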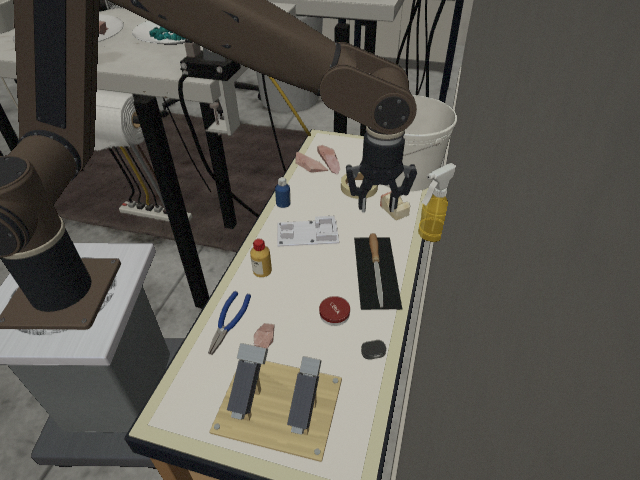

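Emit:
{"api": "arm_command", "payload": {
  "steps": [
    {"hand": 0.85,"travel": [0.14,-0.05,-0.1],"rotation": [0,0.007,0]},
    {"hand": 0.85,"travel": [0.14,-0.05,-0.1],"rotation": [0,0.007,0]},
    {"hand": 0.85,"travel": [0.14,-0.05,-0.1],"rotation": [0,0.007,0]},
    {"hand": 0.85,"travel": [0.14,-0.05,-0.1],"rotation": [0,0.007,0]},
    {"hand": 0.85,"travel": [0.14,-0.04,-0.1],"rotation": [0,0.007,0]},
    {"hand": 0.85,"travel": [0.14,-0.04,-0.1],"rotation": [0,0.007,0]},
    {"hand": 0.85,"travel": [0.14,-0.03,-0.08],"rotation": [0,0.007,0]},
    {"hand": 0.85,"travel": [0,0,0],"rotation": [0,0,0]},
    {"hand": 0.85,"travel": [0,0,0],"rotation": [0,0,0]}
  ]
}}

```text
time: 9.18
eef_pos: [0.4699, -0.1977, 0.2759]
tcp_rot: [0.496, -0.491, 0.507, -0.505]
contact_force: [-0.1, 0.2, 0.1]
opening: 0.851
```

Run:
```python
from h import *
s=ctrl.get_state();print(s['eef_pos'],s['qpos'])
st,im,d,W=look('wrist','w8')
for t in ['rest_wide','rest_narrow_center','rack']:
    for i,m in enumerate(ctrl.masks_of('wrist',t)[:2]):
        r=m['region']&(d>0);P=W[r];print(t,round(m['score'],2),np.round(m['at']),r.sum(),np.round(np.median(P,0),3),np.round(np.percentile(P,3,0),3),np.round(np.percentile(P,97,0),3))
        np.save(f'pics/w8m_{t}_{i}.npy',m['region'])
```

```text
[ 0.46986207 -0.19774862  0.27591087] [-0.60102833 -0.11275136  1.96784362  0.00799544  1.26222014 -0.60584509]
rest_wide 0.79 [281. 235.] 1924 [ 0.443 -0.206  0.096] [ 0.423 -0.226  0.087] [ 0.465 -0.192  0.102]
rest_wide 0.52 [539.  11.] 367 [ 0.676 -0.021  0.007] [ 0.671 -0.036  0.004] [ 0.684 -0.011  0.009]
rest_narrow_center 0.92 [392. 263.] 1357 [ 0.539 -0.229  0.095] [ 0.525 -0.25   0.084] [ 0.555 -0.216  0.102]
rack 0.94 [325. 251.] 19429 [ 0.486 -0.241  0.009] [ 0.394 -0.317  0.007] [ 0.573 -0.174  0.092]
```

View pics/w8.png

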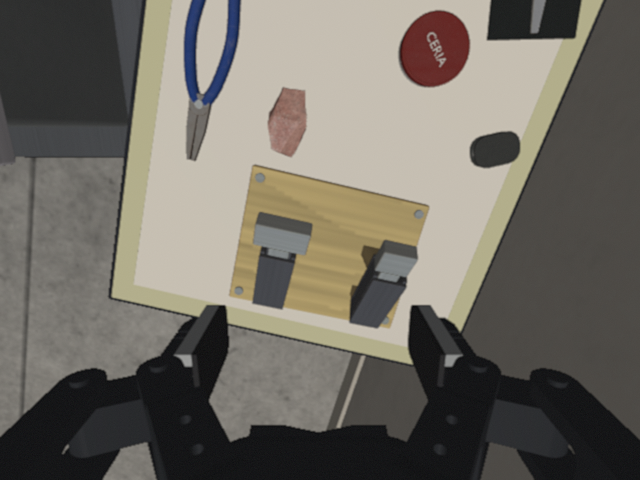

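```bash
cat > rest.py <<'E'
from h import *
def fit(tag,mask):
    z=np.load(f'pics/{tag}.npz');W=z['W'];d=z['d']
    m=cv2.erode((mask&(d>0)).astype(np.uint8),np.ones((3,3)))>0
    P=W[m];rng=np.random.default_rng(0);best=None
    for _ in range(800):
        a,b,c=P[rng.choice(len(P),3,False)];n=np.cross(b-a,c-a);l=np.linalg.norm(n)
        if l<1e-5: continue
        n/=l;n*=np.sign(n[2]);
        if n[2]<.75: continue
        k=abs((P-a)@n)<.0012
        if best is None or k.sum()>best.sum(): best=k
    Q=P[best];c=Q.mean(0);n=np.linalg.svd(Q-c)[2][2];n*=np.sign(n[2])
    return P,Q,c,n
E
python3 - <<'E'
from rest import *
z=np.load('pics/w8.npz');W=z['W'];d=z['d'];im=z['im'].astype(int)
for t in ('rest_wide','rest_narrow_center'):
    P,Q,c,n=fit('w8',np.load(f'pics/w8m_{t}_0.npy'))
    print(t,len(P),len(Q),c.round(4),n.round(3),'slope',np.degrees(np.arccos(n[2])),'dir of fall of n',np.degrees(np.arctan2(n[1],n[0])))
    # rest x axis: horizontal dir opposite to n's horizontal part
    x=np.array([-n[0],-n[1],0]);x/=np.linalg.norm(x);x=x*n[2]+np.array([0,0,np.hypot(n[0],n[1])])
    y=np.cross(n,x)
    q=np.c_[(Q-c)@x,(Q-c)@y];r=cv2.minAreaRect((q*1000).astype(np.float32));print(r,'x',x.round(3))
mk=np.load('pics/w8m_rack_0.npy')&(d>0)&(abs(W[...,2]-.008)<.004)
P=W[mk];print('board',cv2.minAreaRect((P[:,:2]*1000).astype(np.float32)),np.median(P[:,2]))
# board corners in picture at z=.008
p=ctrl.camera_params('wrist');M=np.eye(4);M[:3,:3]=R.from_quat(z['rot']).as_matrix();M[:3,3]=z['pos'];M=M@np.array(p['tool_from_camera'])
def onp(u,v,h):
    r=M[:3,:3]@[(u-p['cx'])/p['fx'],(v-p['cy'])/p['fy'],1];return M[:3,3]+r*(h-M[2,3])/r[2]
for u,v in [(253,166),(428,206),(231,295)]: print(onp(u,v,.008).round(4))
cv2.imwrite('pics/w8c.png',cv2.resize(z['im'][150:340,210:450],None,fx=3.2,fy=3.2,interpolation=cv2.INTER_CUBIC))
E
```

```text
rest_wide 1653 1094 [ 0.443  -0.2121  0.0958] [-0.121 -0.517  0.848] slope 32.057794131064725 dir of fall of n -103.16830951040583
((-3.4349613189697266, 0.3586559295654297), (33.901607513427734, 43.673919677734375), 1.0108234882354736) x [0.193 0.825 0.531]
rest_narrow_center 1115 695 [ 0.5384 -0.2352  0.0953] [-0.127 -0.509  0.852] slope 31.6213895335545 dir of fall of n -103.96379891724685
((-2.3255233764648438, -0.5901384353637695), (34.257728576660156, 28.278446197509766), 1.2336411476135254) x [0.205 0.826 0.524]
board ((484.3575439453125, -252.28587341308594), (150.0465850830078, 189.4709930419922), 76.95193481445312) 0.008268258406521012
[ 0.4105 -0.1597  0.008 ]
[ 0.5924 -0.201   0.008 ]
[ 0.3791 -0.3018  0.008 ]
```

View pics/w8c.png

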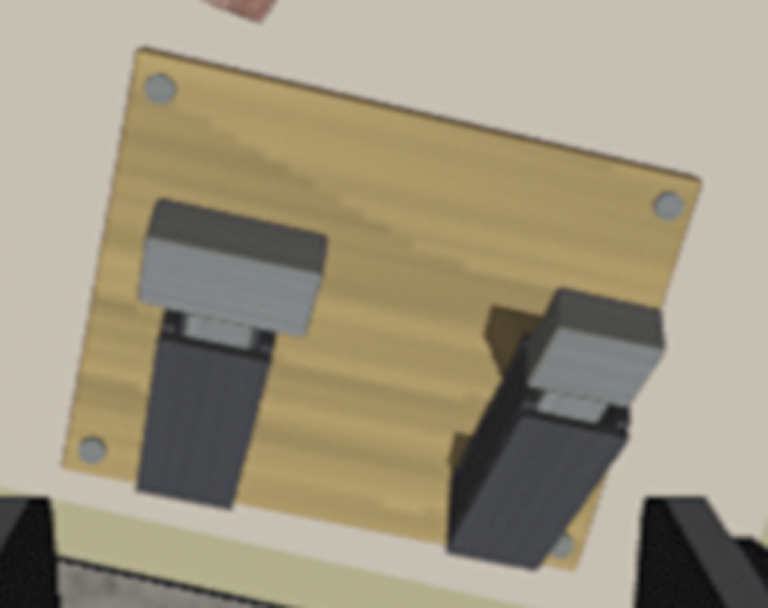

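Run:
```python
from h import *
n=np.array([-.12,-.516,.848]);g=np.array([.4423,-.2154,.1049])
plan(g+.08*n,down(-13,32))
```

```text
at [ 0.4703 -0.1969  0.2752] axes [[0.005, -1.0, 0.007], [0.023, -0.007, -1.0], [1.0, 0.005, 0.023]] open 0.851 F [-0.6  0.4  0.1] t 9.375
total mm [ 58.9 102.  -40.2] deg [ 2.38 13.31 32.1 ] rows 4 each travel [0.0491, 0.085, -0.0335] rot [0.0199, 0.1109, 0.2675]
```

Emit:
{"api": "arm_command", "payload": {
  "steps": [
    {"hand": 0.85,"travel": [0.05,0.06,-0.034],"rotation": [0.02,0.11,0.27]},
    {"hand": 0.85,"travel": [0.05,0.06,-0.034],"rotation": [0.02,0.11,0.27]},
    {"hand": 0.85,"travel": [0.05,0.06,-0.034],"rotation": [0.02,0.11,0.27]},
    {"hand": 0.85,"travel": [0.05,0.06,-0.034],"rotation": [0.02,0.11,0.27]},
    {"hand": 0.85,"travel": [0,0,0],"rotation": [0,0,0]}
  ]
}}

```text
time: 10.0
eef_pos: [0.4319, -0.2329, 0.1903]
tcp_rot: [-0.265, 0.655, -0.402, 0.582]
contact_force: [-0.0, 0.4, 0.2]
opening: 0.854
```

Run:
```python
from h import *
n=np.array([-.12,-.516,.848]);g=np.array([.4423,-.2154,.1049])
plan(g+.07*n,down(-13,32))
print(ctrl.get_state()['qpos'].__repr__())
```

```text
at [ 0.4319 -0.2329  0.1903] axes [[-0.183, -0.815, -0.549], [0.121, 0.536, -0.836], [0.976, -0.219, 0.001]] open 0.854 F [-0.   0.4  0.2] t 10.0
total mm [29.2 12.   6. ] deg [ 0.17  0.32 -1.33] rows 1 each travel [0.0972, 0.0401, 0.02] rot [0.0057, 0.0107, -0.0443]
array([-0.90615261,  0.09457366,  1.99877568,  0.44277199,  1.45465652,
       -0.82978443])
```

Emit:
{"api": "arm_command", "payload": {
  "steps": [
    {"hand": 0.85,"travel": [0.098,0.04,0.02],"rotation": [0.005,0.01,-0.044]},
    {"hand": 0.85,"travel": [0,0,0],"rotation": [0,0,0]},
    {"hand": 0.85,"travel": [0,0,0],"rotation": [0,0,0]}
  ]
}}

```text
time: 10.38
eef_pos: [0.4369, -0.2508, 0.1669]
tcp_rot: [-0.274, 0.65, -0.411, 0.577]
contact_force: [-0.4, 0.1, -0.2]
opening: 0.846
```

Run:
```python
from h import *
from rest import fit
n=np.array([-.12,-.516,.848]);g=np.array([.4423,-.2154,.1049])
st,im,d,W=look('wrist','w9')
for m in ctrl.masks_of('wrist','rest_wide')[:1]:
    print(m['score'],m['at'])
    P,Q,c,nn=fit('w9',m['region']);print(c,nn)
    x=np.array([-nn[0],-nn[1],0]);x/=np.linalg.norm(x);x=x*nn[2]+np.array([0,0,np.hypot(nn[0],nn[1])]);y=np.cross(nn,x)
    q=np.c_[(Q-c)@x,(Q-c)@y];r=cv2.minAreaRect((q*1000).astype(np.float32));print(r,'xmax',q.max(0),q.min(0),np.degrees(np.arctan2(x[1],x[0])))
plan(g,down(-13,32))
```

```text
0.79 [312.5, 271.1]
[ 0.44249043 -0.21218592  0.0956873 ] [-0.1217974  -0.51244225  0.85004019]
((-1.8463430404663086, -0.051265716552734375), (30.359760284423828, 44.241268157958984), 0.7411162853240967) xmax [0.01340129 0.02210438] [-0.01707546 -0.02219391] 76.63000627785857
at [ 0.4367 -0.2508  0.1667] axes [[-0.184, -0.831, -0.526], [0.119, 0.512, -0.851], [0.976, -0.219, 0.004]] open 0.849 F [-0.3  0.4  0.6] t 10.475
total mm [ 2.1 71.4 -2.5] deg [-0.02  0.43  0.29] rows 2 each travel [0.0035, 0.119, -0.0042] rot [-0.0004, 0.0071, 0.0048]
```

View pics/w9.png

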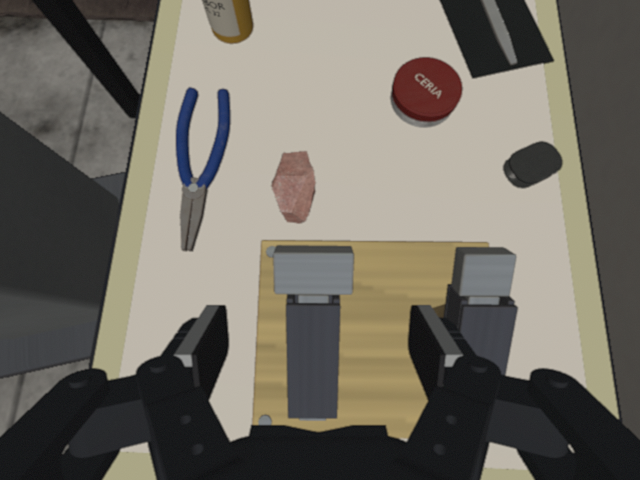

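Emit:
{"api": "arm_command", "payload": {
  "grip_force": 60,
  "steps": [
    {"hand": 0.8,"travel": [0.003,0.1,-0.004],"rotation": [0,0.007,0.005]},
    {"hand": 0.8,"travel": [0.002,0.08,-0.003],"rotation": [0,0.007,0.005]},
    {"hand": 0.8,"travel": [0,0.03,0],"rotation": [0,0,0]},
    {"hand": 0.8,"travel": [0,0,0],"rotation": [0,0,0]},
    {"hand": 0.8,"travel": [0,0,0],"rotation": [0,0,0]}
  ]
}}

```text
time: 11.1
eef_pos: [0.4449, -0.2194, 0.117]
tcp_rot: [-0.272, 0.649, -0.414, 0.578]
contact_force: [-0.2, 0.7, 0.5]
opening: 0.801
```

Run:
```python
from h import *
g=np.array([.4423,-.2154,.1049])
st,im,d,W=look('wrist','w10')
plan(g,down(-13.2,32))
```

```text
at [ 0.4449 -0.2195  0.117 ] axes [[-0.184, -0.831, -0.524], [0.125, 0.509, -0.851], [0.975, -0.222, 0.01]] open 0.802 F [ 0.4 -0.3  0.1] t 11.15
total mm [ 3.4 12.1 -3.6] deg [-0.29  0.61  0.38] rows 1 each travel [0.0114, 0.0402, -0.012] rot [-0.0096, 0.0202, 0.0126]
```

View pics/w10.png

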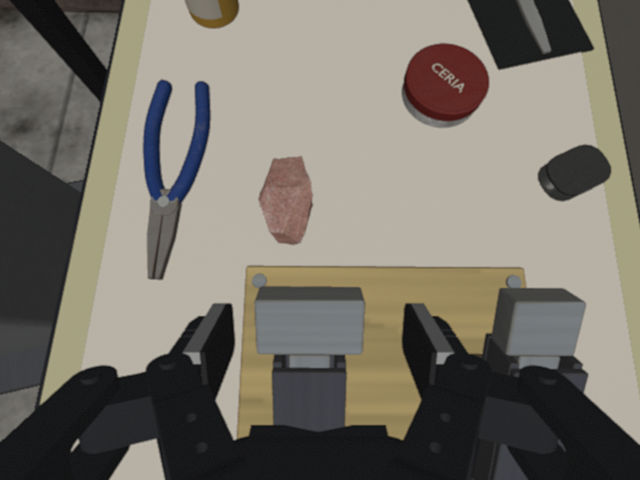

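Fingers straddle the wide head (256–364, 290–355); about 12 mm deeper and 3–4 mm sideways still to go.

Emit:
{"api": "arm_command", "payload": {
  "steps": [
    {"hand": 0.8,"travel": [0.011,0.04,-0.012],"rotation": [-0.009,0.02,0.012]},
    {"hand": 0.8,"travel": [0,0,0],"rotation": [0,0,0]},
    {"hand": 0.8,"travel": [0,0,0],"rotation": [0,0,0]}
  ]
}}

```text
time: 11.52
eef_pos: [0.4424, -0.2161, 0.105]
tcp_rot: [-0.269, 0.653, -0.413, 0.575]
contact_force: [0.1, 0.3, -0.4]
opening: 0.805
```

Run:
```python
from h import *
g=np.array([.4423,-.2154,.1049])
plan(g,down(-13.2,32))
```

```text
at [ 0.4424 -0.2161  0.105 ] axes [[-0.194, -0.826, -0.529], [0.122, 0.515, -0.849], [0.973, -0.23, 0.001]] open 0.805 F [ 0.1  0.3 -0.4] t 11.525
total mm [-0.5  0.4 -0.2] deg [-0.09 -0.03  0.06] rows 1 each travel [-0.0016, 0.0015, -0.0008] rot [-0.0031, -0.001, 0.0019]
```

Emit:
{"api": "arm_command", "payload": {
  "grip_force": 70,
  "steps": [
    {"hand": 0.4,"travel": [0,0,0],"rotation": [0,0,0]},
    {"hand": 0.4,"travel": [0,0,0],"rotation": [0,0,0]},
    {"hand": 0.4,"travel": [0,0,0],"rotation": [0,0,0]},
    {"hand": 0.4,"travel": [0,0,0],"rotation": [0,0,0]},
    {"hand": 0.4,"travel": [0,0,0],"rotation": [0,0,0]}
  ]
}}

```text
time: 12.15
eef_pos: [0.4423, -0.2164, 0.1055]
tcp_rot: [-0.269, 0.653, -0.412, 0.575]
contact_force: [-0.4, -0.3, 0.9]
opening: 0.516
```

Run:
```python
from h import *
g=np.array([.4423,-.2154,.1049])
st,im,d,W=look('wrist','w11')
plan(g,down(-13.2,32))
```

```text
at [ 0.4423 -0.2164  0.1055] axes [[-0.194, -0.826, -0.529], [0.122, 0.515, -0.849], [0.973, -0.229, 0.001]] open 0.519 F [-0.5  0.2  1.6] t 12.2
total mm [-0.5  1.  -0.3] deg [-0.07 -0.01  0.07] rows 1 each travel [-0.0016, 0.0035, -0.0009] rot [-0.0024, -0.0002, 0.0023]
```

View pics/w11.png

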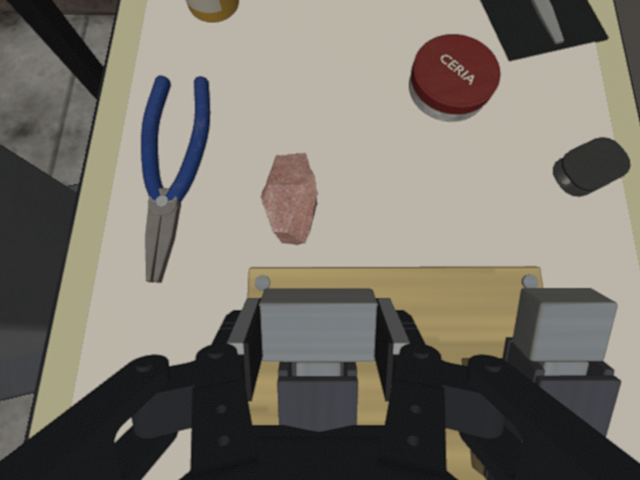

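Emit:
{"api": "arm_command", "payload": {
  "steps": [
    {"hand": 0.4,"travel": [-0.04,0,0],"rotation": [0,0,0]},
    {"hand": 0.4,"travel": [-0.04,0,0],"rotation": [0,0,0]},
    {"hand": 0.4,"travel": [0,0,0],"rotation": [0,0,0]}
  ]
}}

```text
time: 12.58
eef_pos: [0.4474, -0.1956, 0.1188]
tcp_rot: [-0.27, 0.653, -0.413, 0.575]
contact_force: [-0.2, -1.0, 0.2]
opening: 0.517
```

```bash
cat > draw.py <<'E'
from h import *
import sys
g0=np.array([.4423,-.2164,.1055]);x=np.array([.194,.826,.529]);s=float(sys.argv[1])/1000
st=ctrl.get_state();e=np.array(st['eef_pos'])-g0;t=e@x;print('drawn mm',t*1000,'off',np.round((e-t*x)*1000,1))
plan(g0+x*s,down(-13.2,32))
E
python3 draw.py 60
```

```text
drawn mm 25.216955591776355 off [ 0.2 -0.  -0.1]
at [ 0.4474 -0.1956  0.1188] axes [[-0.194, -0.827, -0.527], [0.123, 0.513, -0.85], [0.973, -0.23, 0.002]] open 0.517 F [-0.2 -1.   0.2] t 12.575
total mm [-34.8  -0.1  -0.2] deg [-0.13 -0.01  0.17] rows 1 each travel [-0.1159, -0.0005, -0.0007] rot [-0.0044, -0.0005, 0.0056]
```

Tracks well, no force. Continue.

Emit:
{"api": "arm_command", "payload": {
  "steps": [
    {"hand": 0.4,"travel": [-0.06,0,0],"rotation": [0,0,0.004]},
    {"hand": 0.4,"travel": [-0.06,0,0],"rotation": [0,0,0]},
    {"hand": 0.4,"travel": [0,0,0],"rotation": [0,0,0]}
  ]
}}

```text
time: 12.95
eef_pos: [0.4549, -0.1634, 0.1393]
tcp_rot: [-0.269, 0.653, -0.413, 0.575]
contact_force: [-0.5, 0.3, -0.5]
opening: 0.52
```

```bash
python3 draw.py 105
```

```text
drawn mm 64.07377325744007 off [ 0.2  0.1 -0.1]
at [ 0.4549 -0.1634  0.1393] axes [[-0.193, -0.826, -0.529], [0.123, 0.514, -0.849], [0.973, -0.229, 0.002]] open 0.52 F [-0.5  0.3 -0.5] t 12.95
total mm [-40.9  -0.2  -0.1] deg [-0.14  0.04  0.07] rows 1 each travel [-0.1364, -0.0005, -0.0004] rot [-0.0046, 0.0014, 0.0023]
```

Emit:
{"api": "arm_command", "payload": {
  "steps": [
    {"hand": 0.4,"travel": [-0.07,0,0],"rotation": [0,0,0.002]},
    {"hand": 0.4,"travel": [-0.07,0,0],"rotation": [0,0,0]},
    {"hand": 0.4,"travel": [0,0,0],"rotation": [0,0,0]}
  ]
}}

```text
time: 13.32
eef_pos: [0.4631, -0.1254, 0.1625]
tcp_rot: [-0.269, 0.654, -0.411, 0.576]
contact_force: [-0.9, -1.2, -2.7]
opening: 0.519
```

```bash
python3 draw.py 105
python3 - <<'E'
from h import *
st,im,d,W=look('side','sd12');look('wrist','w12')
cv2.imwrite('pics/sd12c.png',im[180:480,120:440])
E
```

```text
drawn mm 109.35197541413653 off [-0.4  0.7 -0.8]
at [ 0.4631 -0.1254  0.1625] axes [[-0.193, -0.825, -0.531], [0.122, 0.517, -0.847], [0.974, -0.228, 0.001]] open 0.519 F [-0.9 -1.2 -2.7] t 13.325
total mm [ 4.4 -1.   0.6] deg [-0.05  0.05 -0.08] rows 1 each travel [0.0146, -0.0034, 0.0019] rot [-0.0017, 0.0016, -0.0026]
```

View pics/sd12.png

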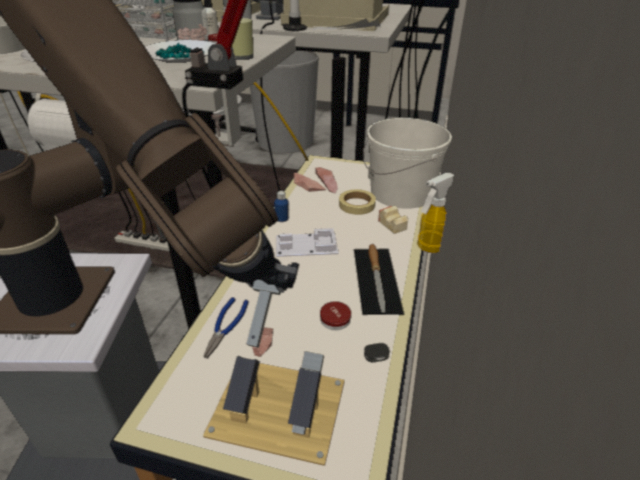

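View pics/w12.png

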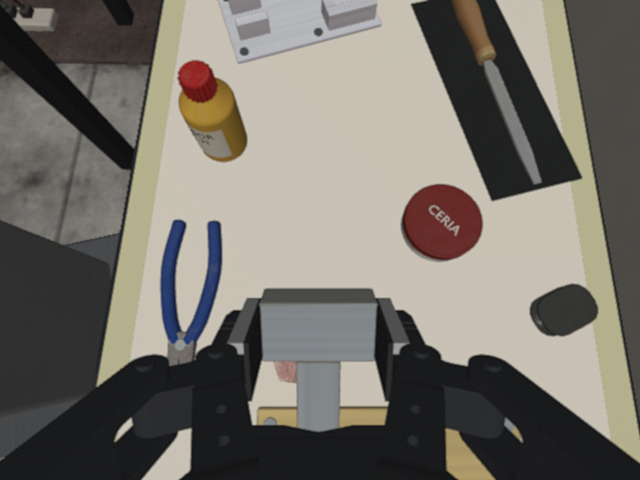

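Run:
```python
from h import *
z=np.load('pics/sd12.npz');c=z['im'].astype(int);d=z['d'];W=z['W'];r=c[...,2];m=(r>60)&(r>2*c[...,1])&(r>2*c[...,0])&(d>0);m[60:]=0;m[:,:200]=0;m[:,260:]=0
v,u=np.nonzero(m);P=W[m];k=(P[:,1]>.2)&(P[:,1]<.36);v,u,P=v[k],u[k],P[k];print(len(P))
for vv in np.unique(v)[::6]:
    k=v==vv;print(vv,u[k].min(),u[k].max(),np.round(P[k].mean(0),3))
c=P.mean(0);dr=np.linalg.svd(P-c)[2][0];dr/=dr[2];print(c,dr,P.min(0),P.max(0))
plan([.463,-.125,.18],down(-85.4,0))
```

```text
613
0 228 244 [0.386 0.29  0.511]
6 227 242 [0.382 0.29  0.5  ]
12 225 240 [0.377 0.291 0.489]
18 223 238 [0.371 0.294 0.478]
24 222 236 [0.367 0.294 0.468]
30 219 234 [0.36  0.296 0.456]
36 217 232 [0.355 0.298 0.445]
42 218 229 [0.351 0.299 0.433]
48 225 226 [0.353 0.3   0.421]
[0.36631856 0.29451166 0.46691928] [ 0.51813489 -0.15028127  1.        ] [0.3351498  0.28255522 0.41298978] [0.40205064 0.31464647 0.51137754]
at [ 0.4627 -0.1263  0.1616] axes [[-0.194, -0.825, -0.531], [0.122, 0.517, -0.847], [0.973, -0.229, 0.0]] open 0.515 F [-0.1 -0.6 -1.9] t 13.425
total mm [-10.9 -14.9  -0. ] deg [ 20.16  70.15 -27.67] rows 9 each travel [-0.004, -0.0055, -0.0] rot [0.0747, 0.2598, -0.1025]
```

Emit:
{"api": "arm_command", "payload": {
  "steps": [
    {"hand": 0.4,"travel": [-0.03,-0.05,0],"rotation": [0.05,0.15,-0.06]},
    {"hand": 0.4,"travel": [-0.03,-0.04,0],"rotation": [0.075,0.26,-0.1]},
    {"hand": 0.4,"travel": [0,0,0],"rotation": [0.075,0.26,-0.1]},
    {"hand": 0.4,"travel": [0,0,0],"rotation": [0.075,0.26,-0.1]},
    {"hand": 0.4,"travel": [0,0,0],"rotation": [0.075,0.26,-0.1]},
    {"hand": 0.4,"travel": [0,0,0],"rotation": [0.075,0.26,-0.1]},
    {"hand": 0.4,"travel": [0,0,0],"rotation": [0.075,0.26,-0.1]},
    {"hand": 0.4,"travel": [0,0,0],"rotation": [0.075,0.26,-0.1]},
    {"hand": 0.4,"travel": [0,0,0],"rotation": [0.075,0.26,-0.1]},
    {"hand": 0.4,"travel": [0,0,0],"rotation": [0,0,0]},
    {"hand": 0.4,"travel": [0,0,0],"rotation": [0,0,0]}
  ]
}}

```text
time: 14.8
eef_pos: [0.4589, -0.1256, 0.1874]
tcp_rot: [-0.029, 0.715, -0.698, 0.035]
contact_force: [0.1, 0.1, -3.1]
opening: 0.518
```

Run:
```python
from h import *
plan([.585,.065,.13],down(-85.4,0))
print(ctrl.get_state()['qpos'].round(2))
look('wrist','w13')
```

```text
at [ 0.4589 -0.1256  0.1874] axes [[-0.996, -0.09, -0.009], [0.007, 0.025, -1.0], [0.09, -0.996, -0.024]] open 0.518 F [ 0.1  0.1 -3.1] t 14.8
total mm [-142.2   63.  -177. ] deg [ 1.38  0.56 -0.52] rows 5 each travel [-0.0948, 0.042, -0.118] rot [0.0092, 0.0037, -0.0035]
[-0.49 -0.09  2.12  0.03  1.12  0.98]
```

View pics/w13.png

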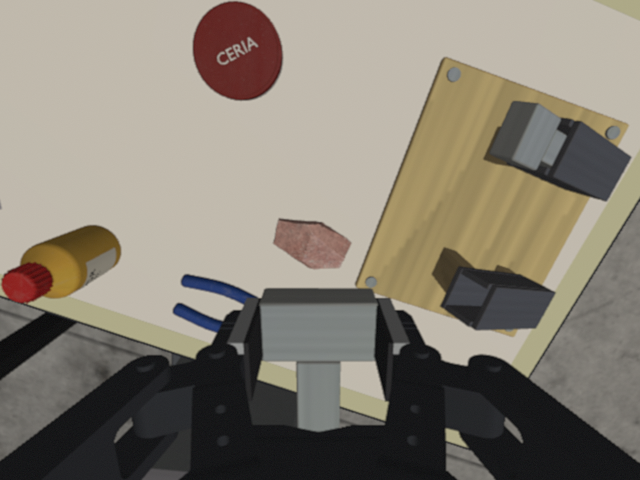

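Emit:
{"api": "arm_command", "payload": {
  "steps": [
    {"hand": 0.4,"travel": [-0.06,0.01,-0.08],"rotation": [0.009,0.004,-0.004]},
    {"hand": 0.4,"travel": [-0.095,0.02,-0.118],"rotation": [0.009,0.004,-0.004]},
    {"hand": 0.4,"travel": [-0.095,0.02,-0.118],"rotation": [0.009,0.004,-0.004]},
    {"hand": 0.4,"travel": [-0.095,0.02,-0.118],"rotation": [0.009,0.004,-0.004]},
    {"hand": 0.4,"travel": [-0.08,0.02,-0.1],"rotation": [0.009,0.004,-0.004]},
    {"hand": 0.4,"travel": [0,0,0],"rotation": [0,0,0]},
    {"hand": 0.4,"travel": [0,0,0],"rotation": [0,0,0]}
  ]
}}

```text
time: 15.72
eef_pos: [0.5753, 0.0462, 0.1622]
tcp_rot: [-0.028, 0.707, -0.706, 0.028]
contact_force: [-0.5, -0.0, -2.3]
opening: 0.516
```

Run:
```python
from h import *
plan([.585,.065,.07],down(-85.4,0))
look('side','sd14')
```

```text
at [0.5753 0.0462 0.1622] axes [[-0.997, -0.079, 0.0], [-0.0, 0.002, -1.0], [0.079, -0.997, -0.002]] open 0.516 F [-0.5 -0.  -2.3] t 15.725
total mm [-11.2  92.2 -17.8] deg [ 0.12 -0.06  0.02] rows 2 each travel [-0.0187, 0.1536, -0.0297] rot [0.0021, -0.0011, 0.0003]
```

View pics/sd14.png

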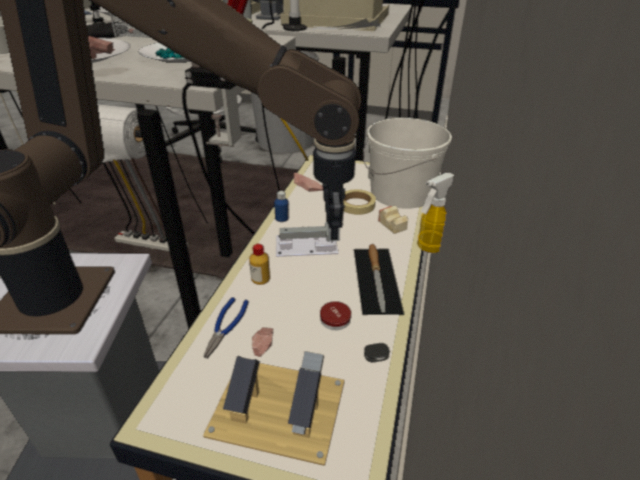

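Emit:
{"api": "arm_command", "payload": {
  "steps": [
    {"hand": 0.4,"travel": [-0.019,0.12,-0.03],"rotation": [0.002,0,0]},
    {"hand": 0.4,"travel": [-0.019,0.15,-0.03],"rotation": [0,0,0]},
    {"hand": 0.4,"travel": [0,0.02,0],"rotation": [0,0,0]},
    {"hand": 0.4,"travel": [0,0,0],"rotation": [0,0,0]},
    {"hand": 0.4,"travel": [0,0,0],"rotation": [0,0,0]}
  ]
}}

```text
time: 16.4
eef_pos: [0.5872, 0.0596, 0.0788]
tcp_rot: [0.023, -0.707, 0.707, -0.028]
contact_force: [-0.6, 0.6, -1.6]
opening: 0.517
```

Run:
```python
from h import *
plan([.585,.065,.03],down(-85.4,0))
st,im,d,W=look('side','sd15')
cv2.imwrite('pics/sd15c.png',cv2.resize(im[180:330,240:420],None,fx=3.5,fy=3.5,interpolation=cv2.INTER_CUBIC))
for m in ctrl.masks_of('side','rest_wide')[:1]:
    P=W[m['region']&(d>0)];print(m['score'],m['at'],np.percentile(P,[2,50,98],axis=0).round(3))
```

```text
at [0.5872 0.0596 0.0788] axes [[-0.997, -0.073, -0.008], [0.008, 0.0, -1.0], [0.073, -0.997, 0.0]] open 0.517 F [-0.6  0.6 -1.6] t 16.4
total mm [ 2.2 48.8 -5.5] deg [-0.03 -0.44 -0.45] rows 1 each travel [0.0073, 0.1627, -0.0185] rot [-0.001, -0.0146, -0.0149]
0.8 [310.6, 261.3] [[0.486 0.039 0.001]
 [0.532 0.048 0.064]
 [0.577 0.106 0.067]]
```

View pics/sd15c.png

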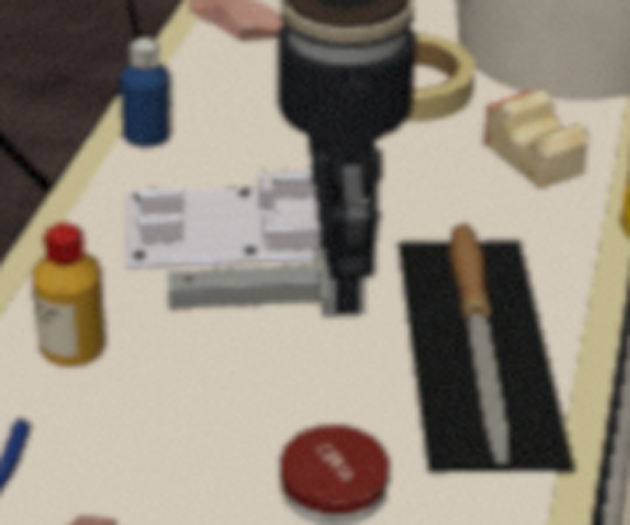

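Emit:
{"api": "arm_command", "payload": {
  "steps": [
    {"hand": 0.4,"travel": [0.007,0.07,-0.018],"rotation": [0,-0.014,-0.015]},
    {"hand": 0.4,"travel": [0,0.06,0],"rotation": [0,0,0]},
    {"hand": 0.4,"travel": [0,0,0],"rotation": [0,0,0]},
    {"hand": 0.4,"travel": [0,0,0],"rotation": [0,0,0]}
  ]
}}

```text
time: 17.0
eef_pos: [0.5855, 0.0654, 0.0382]
tcp_rot: [0.028, -0.706, 0.707, -0.029]
contact_force: [0.0, -0.7, -1.6]
opening: 0.519
```

Run:
```python
from h import *
plan([.585,.065,.029],down(-85.4,0))
```

```text
at [0.5855 0.0654 0.0382] axes [[-0.997, -0.081, -0.002], [0.002, -0.001, -1.0], [0.081, -0.997, 0.001]] open 0.519 F [ 0.  -0.7 -1.6] t 17.0
total mm [0.5 9.2 0.4] deg [-0.04  0.04 -0.09] rows 1 each travel [0.0018, 0.0306, 0.0013] rot [-0.0015, 0.0012, -0.003]
```

Emit:
{"api": "arm_command", "payload": {
  "steps": [
    {"hand": 0.4,"travel": [0,0.02,0],"rotation": [0,0,-0.003]},
    {"hand": 0.4,"travel": [0,0,0],"rotation": [0,0,0]},
    {"hand": 0.4,"travel": [0,0.007,0],"rotation": [0,0,0]},
    {"hand": 0.4,"travel": [0,0,0],"rotation": [0,0,0]}
  ]
}}

```text
time: 17.5
eef_pos: [0.5862, 0.0654, 0.0303]
tcp_rot: [0.028, -0.706, 0.707, -0.029]
contact_force: [0.4, -0.1, -1.6]
opening: 0.517
```

Run:
```python
from h import *
plan([.585,.065,.027],down(-85.4,0))
```

```text
at [0.5862 0.0654 0.0303] axes [[-0.997, -0.081, -0.002], [0.002, -0.001, -1.0], [0.081, -0.997, 0.001]] open 0.517 F [ 0.4 -0.1 -1.6] t 17.5
total mm [1.3 3.3 0.3] deg [-0.06  0.04 -0.09] rows 1 each travel [0.0042, 0.0111, 0.0008] rot [-0.002, 0.0012, -0.0029]
```

Emit:
{"api": "arm_command", "payload": {
  "steps": [
    {"hand": 0.4,"travel": [0,0.009,0],"rotation": [0,0,-0.003]},
    {"hand": 0.4,"travel": [0,0,0],"rotation": [0,0,0]}
  ]
}}

```text
time: 17.75
eef_pos: [0.5865, 0.0653, 0.0279]
tcp_rot: [0.028, -0.706, 0.707, -0.029]
contact_force: [0.2, 0.8, -2.0]
opening: 0.518
```

Emit:
{"api": "arm_command", "payload": {
  "steps": [
    {"hand": 0.4,"travel": [0,0.005,0],"rotation": [0,0,0]},
    {"hand": 0.4,"travel": [0,0,0],"rotation": [0,0,0]}
  ]
}}

```text
time: 18.0
eef_pos: [0.5869, 0.0653, 0.0275]
tcp_rot: [0.028, -0.706, 0.707, -0.029]
contact_force: [-0.4, -0.2, -1.2]
opening: 0.518
```

Emit:
{"api": "arm_command", "payload": {
  "steps": [
    {"hand": 0.4,"travel": [0.003,0.008,0],"rotation": [0,0,0]},
    {"hand": 0.4,"travel": [0,0,0],"rotation": [0,0,0]}
  ]
}}

```text
time: 18.25
eef_pos: [0.5872, 0.0653, 0.0276]
tcp_rot: [0.028, -0.706, 0.707, -0.029]
contact_force: [-0.6, -0.1, -1.2]
opening: 0.514
```

Emit:
{"api": "arm_command", "payload": {
  "steps": [
    {"hand": 0.4,"travel": [0,0.005,0],"rotation": [0,0,0]},
    {"hand": 0.4,"travel": [0,0,0],"rotation": [0,0,0]}
  ]
}}

```text
time: 18.5
eef_pos: [0.5875, 0.0653, 0.0273]
tcp_rot: [0.028, -0.706, 0.707, -0.029]
contact_force: [0.8, 0.3, -0.6]
opening: 0.516
```

Emit:
{"api": "arm_command", "payload": {
  "steps": [
    {"hand": 0.56,"travel": [0,0,0],"rotation": [0,0,0]},
    {"hand": 0.62,"travel": [0,0,0],"rotation": [0,0,0]},
    {"hand": 0.72,"travel": [0,0,0],"rotation": [0,0,0]},
    {"hand": 0.72,"travel": [0,0,0],"rotation": [0,0,0]},
    {"hand": 0.72,"travel": [0,-0.05,0],"rotation": [0,0,0]},
    {"hand": 0.72,"travel": [0,-0.15,0],"rotation": [0,0,0]},
    {"hand": 0.72,"travel": [0.1,-0.15,0],"rotation": [0,0,0]},
    {"hand": 0.72,"travel": [0.1,-0.1,0],"rotation": [0,0,0]},
    {"hand": 0.5,"travel": [0,0,0],"rotation": [0,0,0]}
  ]
}}

```text
time: 19.62
eef_pos: [0.5278, 0.0602, 0.17]
tcp_rot: [0.026, -0.706, 0.707, -0.031]
contact_force: [0.8, 0.3, -0.5]
opening: 0.525
```

Run:
```python
from h import *
st,im,d,W=look('wrist','w16');print(st['eef_pos'])
for t in ['rest_wide','nest']:
    for i,m in enumerate(ctrl.masks_of('wrist',t)[:2]):
        r=m['region']&(d>0);P=W[r];print(t,round(m['score'],2),np.round(m['at']),r.sum(),np.percentile(P,[2,50,98],axis=0).round(3).tolist());np.save(f'pics/w16_{t}_{i}.npy',m['region'])
```

```text
[0.52783648 0.06022666 0.16996776]
rest_wide 0.84 [316. 181.] 5168 [[0.488, 0.044, 0.012], [0.569, 0.062, 0.016], [0.599, 0.085, 0.018]]
rest_wide 0.33 [517. 343.] 2887 [[0.43, -0.144, 0.003], [0.45, -0.112, 0.019], [0.464, -0.087, 0.023]]
nest 0.62 [145. 220.] 20191 [[0.45, 0.151, 0.005], [0.526, 0.193, 0.007], [0.587, 0.231, 0.025]]
```

View pics/w16.png

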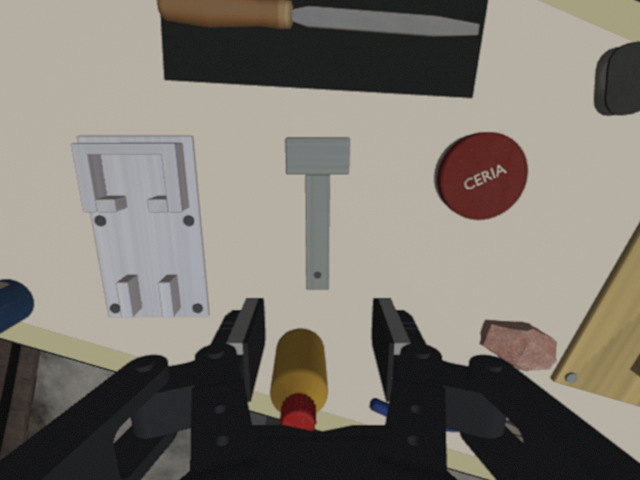

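```bash
cat > meas.py <<'E'
from h import *
def onplane(tag,uv,h):
    z=np.load(f'pics/{tag}.npz');p=ctrl.camera_params('wrist');M=np.eye(4);M[:3,:3]=R.from_quat(z['rot']).as_matrix();M[:3,3]=z['pos'];M=M@np.array(p['tool_from_camera'])
    uv=np.atleast_2d(np.array(uv,float))
    r=np.c_[(uv[:,0]-p['cx'])/p['fx'],(uv[:,1]-p['cy'])/p['fy'],np.ones(len(uv))]@M[:3,:3].T
    return M[:3,3]+r*((h-M[2,3])/r[:,2])[:,None]
E
python3 - <<'E'
from meas import *
z=np.load('pics/w16.npz');W=z['W'];d=z['d'];im=z['im']
m=np.load('pics/w16_rest_wide_0.npy')
def rect(P):
    c,wh,a=cv2.minAreaRect((P[:,:2]*1000).astype(np.float32));return np.round(c,1),np.round(wh,1),round(a,2)
v,u=np.nonzero(m);Q=onplane('w16',np.c_[u,v],.016);print('rest on plane',rect(Q))
P=W[m&(d>0)];print('depth z',np.percentile(P[:,2],[5,50,95]))
# z flatness
k=P[:,2]>.012;A=np.c_[P[k][:,:2],np.ones(k.sum())];co=np.linalg.lstsq(A,P[k][:,2],rcond=None)[0];print('tilt deg',np.degrees(co[:2]))
m=np.load('pics/w16_nest_0.npy');P=W[m&(d>0)]
k=(P[:,2]<.011)&(P[:,2]>.004);print('plate',rect(P[k]),np.median(P[k][:,2]))
cv2.imwrite('pics/w16n.png',cv2.resize(im[120:330,60:220],None,fx=3.6,fy=2.8*3.6/3.6,interpolation=cv2.INTER_CUBIC))
cv2.imwrite('pics/w16r.png',cv2.resize(im[120:310,240:400],None,fx=3.1,fy=3.1,interpolation=cv2.INTER_CUBIC))
c,w,a=rect(P[k])
for yaw in (4,4.6,5.2):
    c=np.array([.5178,.1923]);ex=np.array([np.cos(np.radians(yaw)),np.sin(np.radians(yaw))]);ey=np.array([-ex[1],ex[0]])
    q=(P[:,:2]-c);X=q@ex*1000;Y=q@ey*1000;t=P[:,2]>.021
    for nm,lo,hi in (('cheek1',-62,-50),('cheek2',-48,-36),('pocketA',32,44),('pocketB',46,58)):
        s=t&(X>lo)&(X<hi);yp=Y[s&(Y>0)&(Y<60)];yn=Y[s&(Y<0)]
        print(yaw,nm,'y+ ',np.round(np.percentile(yp,[1,99]),1),'y-',np.round(np.percentile(yn,[1,99]),1))
    s=t&(abs(Y)<20)&(X>40);print('back wall x',np.round(np.percentile(X[s],[1,99]),1)); s=t&(abs(Y)>15)&(abs(Y)<22)&(X>0)&(X<45);print('front wall x',np.round(np.percentile(X[s],[1,99]),1)); s=t&(X<-20);print('cheeks x',np.round(np.percentile(X[s],[1,99]),1))
E
```

```text
rest on plane (array([542. ,  61.7]), array([115.9,  46. ]), 3.38)
depth z [0.01484284 0.01615668 0.01730913]
tilt deg [ 0.04811743 -0.03748106]
plate (array([516.6, 192.7]), array([145.1,  84.8]), 4.61) 0.006268872480293897
4 cheek1 y+  [10.7 20. ] y- [-21. -12.]
4 cheek2 y+  [11.2 20.5] y- [-20.8 -11.8]
4 pocketA y+  [25.9 36.3] y- [-34.8 -24.6]
4 pocketB y+  [26.1 36.4] y- [-34.7 -24.5]
back wall x [59.3 67. ]
front wall x [18.5 28.6]
cheeks x [-64.5 -34.9]
4.6 cheek1 y+  [11.2 20.5] y- [-20.4 -11.5]
4.6 cheek2 y+  [11.6 21. ] y- [-20.3 -11.3]
4.6 pocketA y+  [25.5 35.8] y- [-35.2 -25. ]
4.6 pocketB y+  [25.5 35.9] y- [-35.2 -25.1]
back wall x [59.5 66.8]
front wall x [18.7 28.4]
cheeks x [-64.6 -35. ]
5.2 cheek1 y+  [11.8 21. ] y- [-19.8 -10.9]
5.2 cheek2 y+  [12.1 21.4] y- [-19.8 -10.8]
5.2 pocketA y+  [25.1 35.5] y- [-35.5 -25.4]
5.2 pocketB y+  [25.  35.3] y- [-35.7 -25.7]
back wall x [59.4 67. ]
front wall x [18.9 28.6]
cheeks x [-64.5 -35. ]
```

View pics/w16n.png

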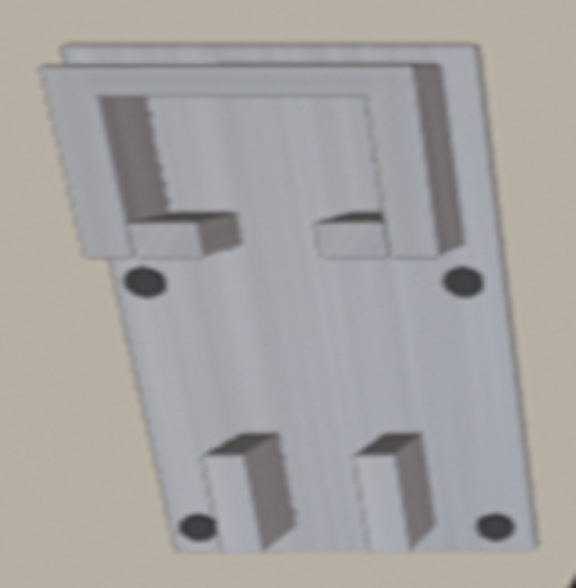

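View pics/w16r.png

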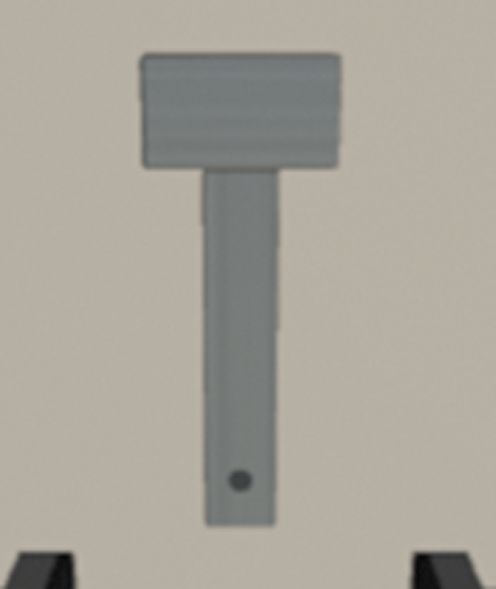

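Run:
```python
from meas import *
m=np.load('pics/w16_rest_wide_0.npy');v,u=np.nonzero(m);Q=onplane('w16',np.c_[u,v],.016)
c=np.array([.542,.0617])
for yaw in (3.4,):
    ex=np.array([np.cos(np.radians(yaw)),np.sin(np.radians(yaw))]);ey=np.array([-ex[1],ex[0]])
    X=(Q[:,:2]-c)@ex*1000;Y=(Q[:,:2]-c)@ey*1000
    for x in range(-54,58,8):
        s=abs(X-x)<2;print(x,np.round([Y[s].min(),Y[s].max(),Y[s].mean()],2))
a=3.9
ex=np.array([np.cos(np.radians(a)),np.sin(np.radians(a)),0])
plan(np.r_[c,.08]-.004*ex,down(a-90))
```

```text
-54 [-10.59   6.75  -2.14]
-46 [-10.36   6.85  -1.74]
-38 [-10.11   6.96  -1.21]
-30 [-9.89  7.83 -1.01]
-22 [-9.65  7.93 -0.87]
-14 [-8.66  8.03 -0.54]
-6 [-9.09  8.12 -0.29]
2 [-8.93  8.97 -0.11]
10 [-8.69  9.06  0.58]
18 [-8.44  8.43  0.13]
26 [-8.2   8.53  0.48]
34 [-23.02  22.96  -0.07]
42 [-22.01  22.24   0.21]
50 [-23.02  22.93  -0.03]
at [0.5274 0.0602 0.1659] axes [[-0.997, -0.081, -0.001], [0.001, -0.001, -1.0], [0.081, -0.997, 0.001]] open 0.499 F [ 0.3 -0.5  0.2] t 19.775
total mm [-10.6  85.9  -0.4] deg [-0.07  0.73 -0.06] rows 2 each travel [-0.0177, 0.1431, -0.0007] rot [-0.0011, 0.0122, -0.001]
```

Emit:
{"api": "arm_command", "payload": {
  "steps": [
    {"hand": 0.5,"travel": [-0.018,0.13,0.002],"rotation": [0,0,0]},
    {"hand": 0.5,"travel": [-0.018,0.13,0],"rotation": [0,0,0]},
    {"hand": 0.5,"travel": [0,0,0],"rotation": [0,0,0]},
    {"hand": 0.5,"travel": [0,0,0],"rotation": [0,0,0]}
  ]
}}

```text
time: 20.27
eef_pos: [0.5392, 0.0604, 0.0822]
tcp_rot: [0.03, -0.706, 0.707, -0.027]
contact_force: [0.4, 0.9, 1.1]
opening: 0.499
```

Run:
```python
from h import *
a=4.6
ex=np.array([np.cos(np.radians(a)),np.sin(np.radians(a)),0])
plan(np.array([.5421,.0608,.0285])-.004*ex,down(a-90))
look('wrist','w17')
```

```text
at [0.5392 0.0604 0.0822] axes [[-0.997, -0.08, 0.005], [-0.005, -0.001, -1.0], [0.08, -0.997, 0.0]] open 0.499 F [0.4 0.9 1.1] t 20.275
total mm [ 0.9 53.7 -0.2] deg [-0.01  0.02  0.27] rows 1 each travel [0.0028, 0.1791, -0.0006] rot [-0.0004, 0.0006, 0.0089]
```

View pics/w17.png

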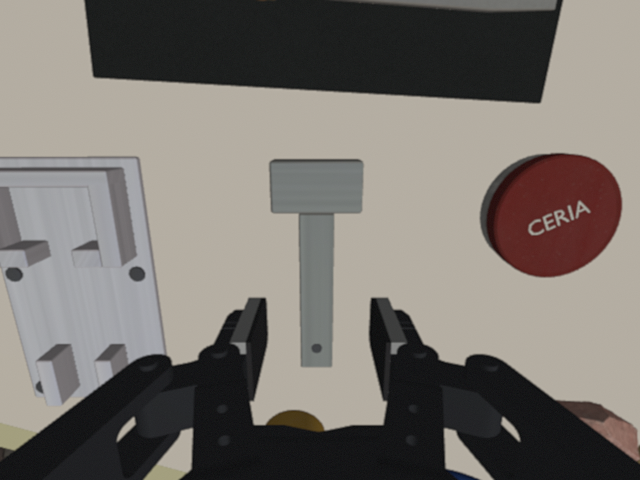

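Stem (300–333 wide) is centred between the fingers (245–390). Lower to the stem.

Emit:
{"api": "arm_command", "payload": {
  "steps": [
    {"hand": 0.5,"travel": [0.003,0.09,0],"rotation": [0,0,0.009]},
    {"hand": 0.5,"travel": [0,0.06,0],"rotation": [0,0,0]},
    {"hand": 0.5,"travel": [0,0,0],"rotation": [0,0,0]},
    {"hand": 0.5,"travel": [0,0,0],"rotation": [0,0,0]}
  ]
}}

```text
time: 20.82
eef_pos: [0.5419, 0.0602, 0.0413]
tcp_rot: [0.025, -0.706, 0.707, -0.032]
contact_force: [0.2, 0.5, 0.1]
opening: 0.497
```

```bash
cat > st.py <<'E'
from h import *
import sys
x,y,z,a=map(float,sys.argv[1:5])
ex=np.array([np.cos(np.radians(a)),np.sin(np.radians(a)),0])
plan(np.array([x,y,z])-.004*ex,down(a-90))
E
python3 st.py .5421 .0608 .0285 4.6
```

```text
at [0.5419 0.0602 0.0413] axes [[-0.997, -0.081, -0.009], [0.009, -0.001, -1.0], [0.081, -0.997, 0.002]] open 0.497 F [0.2 0.5 0.1] t 20.825
total mm [ 3.9 12.7 -0.6] deg [-0.09  0.03 -0.52] rows 1 each travel [0.013, 0.0424, -0.0022] rot [-0.0031, 0.0011, -0.0173]
```

Emit:
{"api": "arm_command", "payload": {
  "steps": [
    {"hand": 0.5,"travel": [0.013,0.04,-0.002],"rotation": [-0.003,0,-0.017]},
    {"hand": 0.5,"travel": [0,0,0],"rotation": [0,0,0]},
    {"hand": 0.5,"travel": [0,0,0],"rotation": [0,0,0]}
  ]
}}

```text
time: 21.2
eef_pos: [0.539, 0.0604, 0.0301]
tcp_rot: [0.028, -0.706, 0.707, -0.029]
contact_force: [0.5, -1.2, -0.3]
opening: 0.502
```

```bash
python3 st.py .5421 .0608 .0280 4.6
```

```text
at [0.539  0.0604 0.0301] axes [[-0.997, -0.081, -0.002], [0.002, -0.0, -1.0], [0.081, -0.997, 0.0]] open 0.502 F [ 0.5 -1.2 -0.3] t 21.2
total mm [ 0.9  2.1 -0.1] deg [-0.02  0.03 -0.14] rows 1 each travel [0.003, 0.007, -0.0005] rot [-0.0008, 0.0011, -0.0047]
```

Emit:
{"api": "arm_command", "payload": {
  "grip_force": 70,
  "steps": [
    {"hand": 0.4,"travel": [0.003,0.004,0],"rotation": [0,0,-0.005]},
    {"hand": 0.1,"travel": [0,0,0],"rotation": [0,0,0]},
    {"hand": 0.1,"travel": [0,0,0],"rotation": [0,0,0]},
    {"hand": 0.1,"travel": [0,0,0],"rotation": [0,0,0]},
    {"hand": 0.1,"travel": [0,0,0],"rotation": [0,0,0]},
    {"hand": 0.1,"travel": [0,0,0],"rotation": [0,0,0]}
  ]
}}

```text
time: 21.95
eef_pos: [0.5384, 0.0604, 0.0294]
tcp_rot: [0.028, -0.706, 0.707, -0.029]
contact_force: [0.1, 0.3, -0.4]
opening: 0.183
```

```bash
python3 st.py .5421 .0608 .0280 4.6
```

```text
at [0.5384 0.0604 0.0294] axes [[-0.997, -0.081, -0.001], [0.001, -0.0, -1.0], [0.081, -0.997, 0.0]] open 0.183 F [ 0.1  0.3 -0.4] t 21.95
total mm [ 0.3  1.4 -0.1] deg [-0.03  0.04 -0.03] rows 1 each travel [0.001, 0.0047, -0.0004] rot [-0.0008, 0.0013, -0.001]
```

Emit:
{"api": "arm_command", "payload": {
  "steps": [
    {"hand": 0.1,"travel": [0,-0.05,0],"rotation": [0,0,0]},
    {"hand": 0.1,"travel": [0,-0.1,0],"rotation": [0,0,0]},
    {"hand": 0.1,"travel": [0,-0.1,0],"rotation": [0,0,0]},
    {"hand": 0.1,"travel": [0,0,0],"rotation": [0,0,0]},
    {"hand": 0.1,"travel": [0,0,0],"rotation": [0,0,0]}
  ]
}}

```text
time: 22.58
eef_pos: [0.5357, 0.0606, 0.1053]
tcp_rot: [-0.03, 0.707, -0.706, 0.027]
contact_force: [-0.1, 1.0, -2.5]
opening: 0.19
```

```bash
python3 st.py .5168 .1924 .10 4.5
python3 - <<'E'
from h import *
look('wrist','w18')
E
```

```text
at [0.5357 0.0606 0.1053] axes [[-0.997, -0.081, 0.005], [-0.005, 0.0, -1.0], [0.081, -0.997, -0.0]] open 0.19 F [-0.1  1.  -2.5] t 22.575
total mm [  12.2    5.4 -132.9] deg [0.03 0.13 0.3 ] rows 3 each travel [0.0136, 0.006, -0.1477] rot [0.0003, 0.0015, 0.0033]
```

View pics/w18.png

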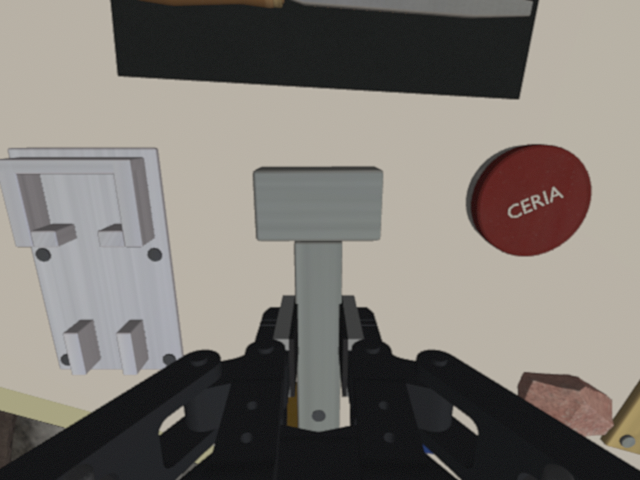

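```bash
cat > held.py <<'E'
from h import *
import sys
def held(tag,a):
    z=np.load(f'pics/{tag}.npz');W=z['W'];d=z['d'];A=R.from_quat(z['rot']).as_matrix();L=(W-z['pos'])@A   # tool coords
    b=(d>0)&(abs(L[...,2])<.035)&(L[...,0]<-.015)&(L[...,0]>-.085)&(L[...,1]>0)&(L[...,1]<.03)
    n,l,s,_=cv2.connectedComponentsWithStats(b.astype(np.uint8));i=1+np.argmax(s[1:,4]);P=L[l==i]
    top=np.median(P[:,1]);P=P[abs(P[:,1]-top)<.004]
    h=P[abs(P[:,2])>.013]; print('top y(tool) mm',top*1000,'n',len(P))
    print('head x range',np.percentile(h[:,0],[.5,99.5])*1000,'z range',np.percentile(P[:,2],[.3,99.7])*1000)
    far=P[abs(P[:,2])<.02];print('far end x',np.percentile(far[:,0],.5)*1000)
    k=P[P[:,0]>-.033];print('stem z range',np.percentile(k[:,2],[1,99])*1000,np.percentile(k[:,0],[1,99])*1000)
    co=np.linalg.lstsq(np.c_[P[:,[0,2]],np.ones(len(P))],P[:,1],rcond=None)[0];print('tilt deg (about jaw, about x)',np.degrees(co[:2]))
    print('head rect',cv2.minAreaRect((h[:,[0,2]]*1000).astype(np.float32)))
held(sys.argv[1],0)
E
python3 held.py w18
```

```text
top y(tool) mm 13.360347681367658 n 11620
head x range [-61.1662523  -35.73332154] z range [-22.14936345  23.22668403]
far end x -61.12413479808198
stem z range [-8.17268255  9.44574801] [-32.81179272 -15.26258506]
tilt deg (about jaw, about x) [-0.21998063  0.04305045]
head rect ((-48.37333679199219, 0.5999622344970703), (25.79952621459961, 46.15631866455078), 0.15773697197437286)
```

Emit:
{"api": "arm_command", "payload": {
  "steps": [
    {"hand": 0.1,"travel": [0.008,0,-0.08],"rotation": [0,0.002,0.003]},
    {"hand": 0.1,"travel": [0.012,0,-0.13],"rotation": [0,0.002,0.003]},
    {"hand": 0.1,"travel": [0.012,0.01,-0.13],"rotation": [0,0,0.003]},
    {"hand": 0.1,"travel": [0.005,0.01,-0.06],"rotation": [0,0,0]},
    {"hand": 0.1,"travel": [0,0,0],"rotation": [0,0,0]},
    {"hand": 0.1,"travel": [0,0,0],"rotation": [0,0,0]}
  ]
}}

```text
time: 23.38
eef_pos: [0.5114, 0.1803, 0.0918]
tcp_rot: [0.031, -0.706, 0.707, -0.023]
contact_force: [-0.1, -0.5, -3.1]
opening: 0.188
```

```bash
python3 st.py .5174 .1930 .085 4.5
```

```text
at [0.5114 0.1803 0.0918] axes [[-0.997, -0.076, 0.012], [-0.012, -0.002, -1.0], [0.076, -0.997, 0.001]] open 0.188 F [-0.1 -0.5 -3.1] t 23.375
total mm [ -3.1   6.7 -12.2] deg [-0.06 -0.12  0.7 ] rows 1 each travel [-0.0102, 0.0223, -0.0406] rot [-0.002, -0.0041, 0.0234]
```

Emit:
{"api": "arm_command", "payload": {
  "steps": [
    {"hand": 0.1,"travel": [-0.01,0.022,-0.041],"rotation": [-0.002,-0.004,0.023]},
    {"hand": 0.1,"travel": [0,0,0],"rotation": [0,0,0]},
    {"hand": 0.1,"travel": [0,0,0],"rotation": [0,0,0]}
  ]
}}

```text
time: 23.75
eef_pos: [0.5143, 0.1917, 0.0846]
tcp_rot: [0.026, -0.706, 0.707, -0.027]
contact_force: [0.3, -0.2, -1.9]
opening: 0.185
```

```bash
python3 st.py .5174 .1930 .06 4.5
python3 - <<'E'
from h import *
look('wrist','w19')
E
python3 held.py w19
```

```text
at [0.5143 0.1917 0.0846] axes [[-0.997, -0.076, -0.001], [0.001, -0.0, -1.0], [0.076, -0.997, 0.0]] open 0.185 F [ 0.3 -0.2 -1.9] t 23.75
total mm [ 0.8 24.6 -1.1] deg [-0.02 -0.16 -0.05] rows 1 each travel [0.0028, 0.0821, -0.0037] rot [-0.0006, -0.0054, -0.0016]
top y(tool) mm 13.361252200581898 n 11627
head x range [-61.11964883 -35.70647525] z range [-22.12465516  23.18259328]
far end x -61.12005533504262
stem z range [-8.15284528  9.45216307] [-32.88494703 -15.19955939]
tilt deg (about jaw, about x) [-0.26725548  0.04261495]
head rect ((-48.39666748046875, 0.5482311248779297), (46.241756439208984, 25.909008026123047), 89.85554504394531)
```

View pics/w19.png

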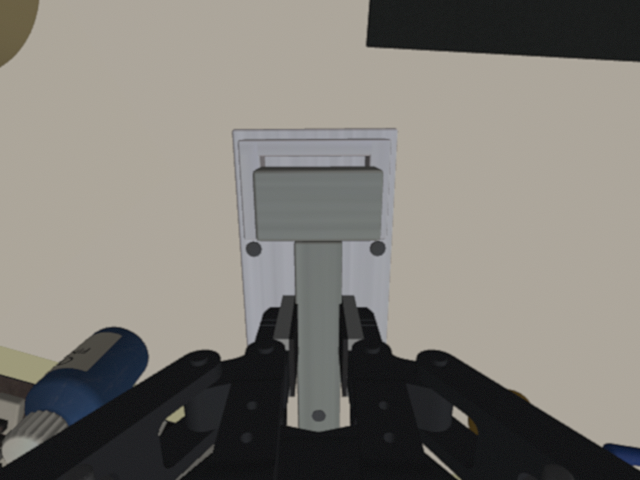

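Run:
```python
from h import *
z=np.load('pics/w19.npz');W=z['W'];d=z['d'];A=R.from_quat(z['rot']).as_matrix();L=(W-z['pos'])@A*1000
t=(d>0)&(W[...,2]>.0205)&(W[...,2]<.028)&(L[...,0]<-25)&(abs(L[...,2])<50)&(L[...,0]>-85)
P=L[t]
for lo,hi in ((-60,-50),(-50,-40),(-42,-34)):
    s=(P[:,0]>lo)&(P[:,0]<hi);zp=P[s&(P[:,2]>10)][:,2];zn=P[s&(P[:,2]<-10)][:,2]
    print(lo,hi,len(zp),len(zn),np.round(np.percentile(zp,[1,99]),1) if len(zp) else '',np.round(np.percentile(zn,[1,99]),1) if len(zn) else '')
s=abs(P[:,2])<20;print('back wall x',np.percentile(P[s][:,0],[1,50,99]) if s.any() else None,s.sum())
pl=(d>0)&(abs(W[...,2]-.006)<.003)&(abs(L[...,2])<60)&(L[...,0]<-10)&(L[...,0]>-90)
Q=L[pl];print('plate z range by x')
for lo in range(-75,-20,10):
    s=(Q[:,0]>lo)&(Q[:,0]<lo+10);print(lo,np.round(np.percentile(Q[s][:,2],[.5,99.5]),1),np.round(np.mean(np.percentile(Q[s][:,2],[.5,99.5])),2))
print('far edge',np.percentile(Q[:,0],.3))
```

```text
-60 -50 206 323 [24.4 34.4] [-36.5 -26.7]
-50 -40 125 254 [31.3 34.3] [-36.5 -30.5]
-42 -34 101 195 [31.3 34.4] [-36.4 -30.5]
back wall x [-70.54687708 -66.5974951  -62.86998814] 1455
plate z range by x
-75 [-58.5  58. ] -0.24
-65 [-58.9  58.4] -0.23
-55 [-59.8  59.4] -0.2
-45 [-59.6  58.8] -0.42
-35 [-59.6  59.3] -0.13
-25 [-58.6  58.7] 0.04
far edge -89.82657002933792
```

Emit:
{"api": "arm_command", "payload": {
  "steps": [
    {"hand": 0.1,"travel": [0.003,0.05,-0.005],"rotation": [0,-0.005,0]},
    {"hand": 0.1,"travel": [0,0.025,0],"rotation": [0,0,0]},
    {"hand": 0.1,"travel": [0,0,0],"rotation": [0,0,0]},
    {"hand": 0.1,"travel": [0,0,0],"rotation": [0,0,0]}
  ]
}}

```text
time: 24.3
eef_pos: [0.5129, 0.1927, 0.06]
tcp_rot: [0.028, -0.706, 0.707, -0.027]
contact_force: [0.6, 0.5, -2.6]
opening: 0.184
```

```bash
python3 st.py .5174 .1934 .058 4.5
```

```text
at [0.5129 0.1927 0.06  ] axes [[-0.997, -0.078, 0.0], [-0.0, -0.001, -1.0], [0.078, -0.997, 0.0]] open 0.184 F [ 0.6  0.5 -2.6] t 24.3
total mm [-0.6  2.  -0.3] deg [-0.03 -0.03  0.02] rows 1 each travel [-0.0019, 0.0067, -0.0011] rot [-0.0009, -0.0011, 0.0006]
```

Emit:
{"api": "arm_command", "payload": {
  "steps": [
    {"hand": 0.1,"travel": [-0.002,0.025,-0.001],"rotation": [0,0,0]},
    {"hand": 0.1,"travel": [0,0,0],"rotation": [0,0,0]},
    {"hand": 0.1,"travel": [0,0,0],"rotation": [0,0,0]}
  ]
}}

```text
time: 24.68
eef_pos: [0.5139, 0.1932, 0.0525]
tcp_rot: [0.027, -0.706, 0.707, -0.028]
contact_force: [0.1, 1.2, -2.3]
opening: 0.188
```

```bash
python3 st.py .5174 .1934 .045 4.5
```

```text
at [0.5139 0.1932 0.0525] axes [[-0.997, -0.078, -0.001], [0.001, -0.0, -1.0], [0.078, -0.997, 0.0]] open 0.188 F [ 0.1  1.2 -2.3] t 24.675
total mm [0.5 7.5 0.1] deg [-0.02 -0.03 -0.04] rows 1 each travel [0.0017, 0.0249, 0.0002] rot [-0.0008, -0.0011, -0.0015]
```

Emit:
{"api": "arm_command", "payload": {
  "steps": [
    {"hand": 0.1,"travel": [0.002,0.025,0],"rotation": [0,0,0]},
    {"hand": 0.1,"travel": [0,0,0],"rotation": [0,0,0]},
    {"hand": 0.1,"travel": [0,0,0],"rotation": [0,0,0]}
  ]
}}

```text
time: 25.05
eef_pos: [0.5134, 0.1931, 0.0446]
tcp_rot: [0.027, -0.706, 0.707, -0.028]
contact_force: [0.3, 0.0, -1.5]
opening: 0.185
```

```bash
python3 st.py .5174 .1934 .036 4.5
```

```text
at [0.5134 0.1931 0.0446] axes [[-0.997, -0.078, -0.001], [0.001, -0.0, -1.0], [0.078, -0.997, 0.0]] open 0.185 F [ 0.3  0.  -1.5] t 25.05
total mm [0.  8.6 0.1] deg [-0.02 -0.03 -0.06] rows 1 each travel [0.0, 0.0287, 0.0002] rot [-0.0007, -0.0011, -0.0022]
```

Below the wall tops with no contact force; continue to just above the plate.

Emit:
{"api": "arm_command", "payload": {
  "steps": [
    {"hand": 0.1,"travel": [0,0.024,0],"rotation": [0,0,0]},
    {"hand": 0.1,"travel": [0,0,0],"rotation": [0,0,0]},
    {"hand": 0.1,"travel": [0,0,0],"rotation": [0,0,0]}
  ]
}}

```text
time: 25.42
eef_pos: [0.5134, 0.1932, 0.0369]
tcp_rot: [0.027, -0.706, 0.707, -0.028]
contact_force: [0.8, -0.2, -2.4]
opening: 0.188
```

Emit:
{"api": "arm_command", "payload": {
  "steps": [
    {"hand": 0.1,"travel": [0,0.004,0],"rotation": [0,0,0]},
    {"hand": 0.1,"travel": [0,0,0],"rotation": [0,0,0]}
  ]
}}

```text
time: 25.68
eef_pos: [0.5135, 0.1932, 0.0357]
tcp_rot: [0.027, -0.706, 0.707, -0.028]
contact_force: [0.1, 0.5, -2.0]
opening: 0.183
```

```bash
python3 st.py .5174 .1934 .0354 4.5;python3 - <<'E'
from h import *
look('wrist','w20')
E
```

```text
at [0.5135 0.1932 0.0357] axes [[-0.997, -0.078, -0.001], [0.001, -0.0, -1.0], [0.078, -0.997, 0.0]] open 0.183 F [ 0.1  0.5 -2. ] t 25.675
total mm [0.1 0.3 0.1] deg [-0.02 -0.03 -0.08] rows 1 each travel [0.0003, 0.0011, 0.0003] rot [-0.0007, -0.0011, -0.0025]
```

View pics/w20.png

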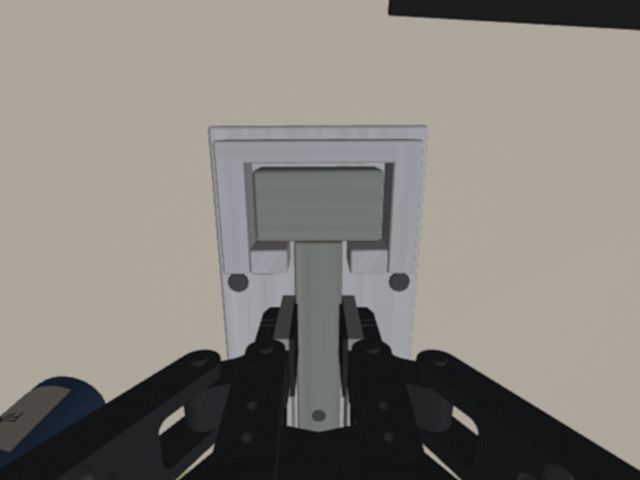

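Emit:
{"api": "arm_command", "payload": {
  "steps": [
    {"hand": 0.1,"travel": [0,0.003,0],"rotation": [0,0,0]},
    {"hand": 0.1,"travel": [0,0,0],"rotation": [0,0,0]},
    {"hand": 0.22,"travel": [0,0,0],"rotation": [0,0,0]},
    {"hand": 0.3,"travel": [0,0,0],"rotation": [0,0,0]},
    {"hand": 0.5,"travel": [0,0,0],"rotation": [0,0,0]},
    {"hand": 0.5,"travel": [0,0,0],"rotation": [0,0,0]},
    {"hand": 0.5,"travel": [0,-0.03,0],"rotation": [0,0,0]},
    {"hand": 0.5,"travel": [0,-0.1,0],"rotation": [0,0,0]},
    {"hand": 0.5,"travel": [0,-0.15,0],"rotation": [0,0,0]},
    {"hand": 0.5,"travel": [0,-0.05,0],"rotation": [0,0,0]},
    {"hand": 0.5,"travel": [0,0,0],"rotation": [0,0,0]}
  ]
}}

```text
time: 27.1
eef_pos: [0.5147, 0.1934, 0.1396]
tcp_rot: [-0.026, 0.707, -0.706, 0.03]
contact_force: [0.2, 0.0, -0.7]
opening: 0.499
```

Run:
```python
from h import *
st,im,d,W=look('wrist','w21');print(st['eef_pos'],st['contact_force'],st['time'])
m=ctrl.masks_of('wrist','rest_wide')[0];print(m['score'],m['at']);P=W[m['region']&(d>0)]
print(np.percentile(P[:,2],[5,50,95]))
k=abs(P[:,2]-np.median(P[:,2]))<.004;P=P[k];co=np.linalg.lstsq(np.c_[P[:,:2],np.ones(len(P))],P[:,2],rcond=None)[0];print('tilt',np.degrees(co[:2]),cv2.minAreaRect((P[:,:2]*1000).astype(np.float32)))
for a in (4.5,):
    ex=np.array([np.cos(np.radians(a)),np.sin(np.radians(a))]);X=(P[:,:2]-[.5168,.1924])@ex*1000
    for x in range(-55,60,10):
        s=abs(X-x)<5
        if s.sum()>5: print(x,s.sum(),np.median(P[s][:,2]).round(4))
```

```text
[0.51465334 0.19340008 0.13960448] [ 0.22009512  0.0448988  -0.73678984] 27.1
0.95 [318.3, 202.6]
[0.0209276  0.02212968 0.02323436]
tilt [0.04013932 0.11197689] ((517.1422729492188, 192.5235595703125), (115.97901153564453, 46.122657775878906), 5.200507640838623)
-55 233 0.0219
-45 334 0.0221
-35 345 0.0222
-25 354 0.0222
-15 378 0.0221
-5 383 0.0222
5 415 0.0221
15 400 0.0222
25 411 0.0221
35 960 0.0221
45 1159 0.0222
55 1033 0.0222
```

View pics/w21.png

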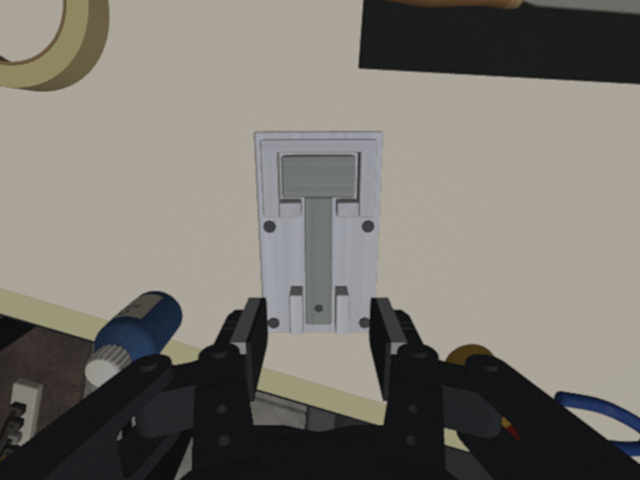

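Run:
```python
from h import *
st,im,d,W=look('scene','sc22')
m=ctrl.masks_of('scene','file')[0];P=W[m['region']&(d>0)];print(m['score'],np.percentile(P,[1,50,99],axis=0).round(3).tolist())
mm=np.load('pics/w16.npz');from meas import onplane
print('butt/tip from w16',onplane('w16',[[479,29]],.008).round(4))
for t in ('rest_narrow_center','polish_tin_b_center','stone_center','oil_bottle_center'):
    m=ctrl.masks_of('scene',t)
    if m: print(t,round(m[0]['score'],2),np.median(W[m[0]['region']&(d>0)],0).round(3))
cv2.imwrite('pics/sc22c.png',cv2.resize(im[130:400,200:470],None,fx=2.2,fy=2.2,interpolation=cv2.INTER_CUBIC))
```

```text
0.65 [[0.664, -0.019, 0.001], [0.675, 0.093, 0.013], [0.686, 0.166, 0.024]]
butt/tip from w16 [[ 0.6772 -0.0369  0.008 ]]
rest_narrow_center 0.88 [ 0.539 -0.237  0.093]
polish_tin_b_center 0.75 [ 0.582 -0.06   0.021]
stone_center 0.61 [ 0.448 -0.125  0.019]
oil_bottle_center 0.97 [0.426 0.053 0.053]
```

View pics/sc22c.png

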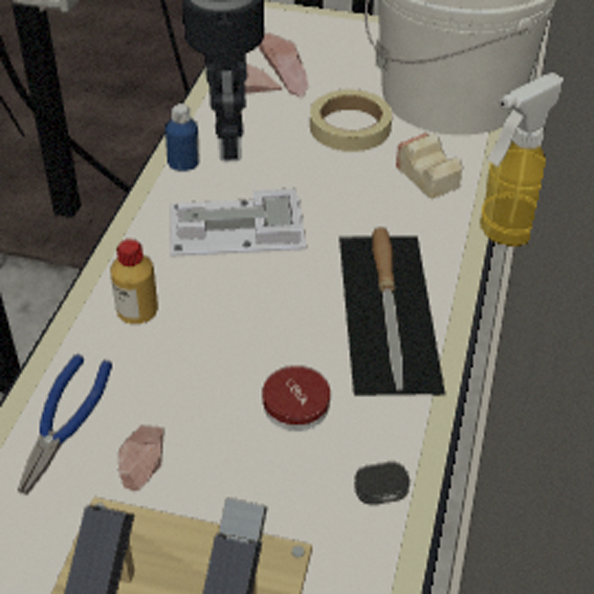

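Run:
```python
from plant import ctrl
s=ctrl.get_state();print(s['time'],s['eef_pos'],s['contact_force']);print(ctrl.sign_off())
```

```text
27.5 [0.51355132 0.193174   0.1372967 ] [ 0.61329903  0.06651533 -0.72108472]
the job is handed in; nothing more can be done
None
```

The job is done and handed in at 27.5 s, out of the 72 s allowed. I put the file on the rubber mat first. I then drew the wide rest from its sleeve by the head, laid it flat and let go. Last I took it by the stem, lowered it into the nest and let go.

**Rest in the nest:** Its top face measured 22 mm above the bench along its whole length, which is where it should be when fully home. It lies within about 0.5 mm of the measured nest centre, with no more than about 0.1° of tilt. The yaw read 5.2° on a rough outline fit, against 4.5° for the nest, which is well inside the clearance.

**File on the mat:** It lies on the mat, with its ends about 4 mm inside the mat's ends. The blade tip was measured; the handle end is worked out from the file's 210 mm length.

**Everything else:** The narrow rest reads the same position as at the start and is still in its sleeve. The other things look unmoved in the last picture. The hand is about 0.11 m clear above the nest. Wrist force never read more than about 3 N.

**Disagreements:**
- **Lamp pole:** The task says the hand starts to its left, but the cameras showed the hand already on its right. I kept clear of the pole as measured and did not do the "up and back" detour.
- **Wrist camera:** It read about 0.6 mm to one side of the jaws. I corrected for this before lowering the rest into the nest.

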